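Empty the spent batteries into the collection box and click its flap shut

ROBOT

A 7-joint arm with a two-finger parallel gripper is mounted at the origin on the work surface. World frame = base frame: x ahead of the robot, y to its left, z up, the work surface at z = 0. Lengths are in m, angles in rad, forces in N, time in s.
With the tool pointing down it reaches from about 0.425 to 0.875 m from the base axis. Payload 4.7 kg.
Tool frame: the origin (TCP) lies at the very end of the fingers, on their centre line; the grasp point (between the pads) lies 19 mm behind it; z points along the fingers, y is the line along which they close (so a half turn about z gives the same grasp; the last joint's range is limited). The gripper opens to 87 mm and grips with 3 to 60 N. Pads are 19 mm wide; open, the fingers measure 117 mm over their backs; the gripper's body (75 mm by 190 mm) begins 51 mm behind the grasp point.
Start: joints at [-1.127, 0.321, -0.07, 1.45, 0.023, 1.371, -0.057], TCP at [0.271, 0.591, 0.223] pointing down, gripper open.
Joint ranges: [-2.86, 2.86], [-0.3, 2.09], [-1.38, 1.24], [0.06, 2.45], [-1.56, 4.7], [0.09, 2.05], [-2.69, 2.69]. Speed limits (rad/s): [2.57, 2.57, 3.14, 3.14, 3.14, 3.14, 3.14].

INTERFACE

Orientations are given as a rotation vector (axis times angle).
In Python, from bench import ctrl, imaging, ticket gives the robot as it stands.
- The arm moves only by the tool jog_arm, never from a script. Its argument "rows" is text: rows parted by semicolons, each of 7 numbers parted by spaces: the shift along the tool's x, y, z in cm, then the turn, a rotation vector about the tool's x, y, z in rad, then the closure, from -1 (fully open) to 1 (shut), so that 0 is half open. A call has 1 to 5 rows; each row shifts and turns the commanded pose from where the row before left it, along the tool's axes as they then stand; what a row does not reach is not made up. A row lasts 1/8 s, in which the tool goes at most 62.5 mm and 10.7 degrees, less where a joint would pass 70% of its speed; a pose out of reach is approached as far as the arm can. A call with a gripper value outside its range is refused whole. The fingers move at their own pace and stop on an object; "force" is the grip in N (left out, the last holds). Time passes only in rows, so rows that do not move let the fingers close. It gives the time, the measured TCP pose, the force, the opening and the grip force at its end, in the units of the state.
- ctrl.get_state(): the state, without advancing time (a new reading comes with each control period).
- imaging.get_image(name): name is "scene" or "top" or "wrist"; returns a dict with "img" (420x560x3 uint8, blue, green, red), "vertical_fov" (degrees; the focal length in pixels is half the picture's height over the tangent of half this angle, whatever the lens; pixels are square), "cx", "cy" (the principal point, pixels), "origin" and "orientation" of the camera in the world. Camera axes: x right, y down, z forward; pixel columns grow to the right and rows downward; lengths in m; the calibration is good to about 2 mm. A picture is of the moment at which its call begins. There is no depth.
- ticket.close_job(): hands the job in; it is judged then, once.
The state is a dict: "time": time; "joint_positions": joint angles; "qd": joint speeds; "joint_torque": joint torques, N m; "position": TCP position; "tool_rot": TCP orientation; "ft_force": force on the tool from outside, world axes, zero at the start; "torque": the same for the moment, N m; "grip_width": opening from 0.0 (shut) to 1.0 (fully open); "grip_force": force on a finger pad.
Only numpy, scipy, OpenCV 4.12 (cv2) and the standard library are available. Lean on these libraries where they do the work, as an engineer would, in place of code of your own. Each camera call takes 0.05 s, during which the arm holds its last target. There are 200 camera calls.

TASK

Gather the spent 9 V blocks lying about the console into the steel tray with the others, then tip them from the tray into the open hopper of the beige battery box; any that stray must go in too. Stand the empty tray back on its cork mat and push the box's flap shut until it clicks home on its catch. Leave the keys, nazar, torch and pen cup where they are.

Things in the scene. Friction and masses are not known exactly. Their poses are not given: they have to be found in the camera images.
- blk1_mid (a point): black spent 9 V block battery, rigid, 46.5 x 26.5 x 17.5 mm, about 45 g, with two 3 mm studs on its +x end; this point is its centre; its x runs along the 46.5, y along the 26.5, z along the 17.5. Starts in the tray.
- blk2_mid (a point): red spent 9 V block battery, rigid, 46.5 x 26.5 x 17.5 mm, about 45 g, with two 3 mm studs on its +x end; this point is its centre; its x runs along the 46.5, y along the 26.5, z along the 17.5. Starts in the tray.
- blk3_mid (a point): blue spent 9 V block battery, rigid, 46.5 x 26.5 x 17.5 mm, about 45 g, with two 3 mm studs on its +x end; this point is its centre; its x runs along the 46.5, y along the 26.5, z along the 17.5. Starts lying flat on the console (or is absent).
- blk4_mid (a point): black spent 9 V block battery, rigid, 46.5 x 26.5 x 17.5 mm, about 45 g, with two 3 mm studs on its +x end; this point is its centre; its x runs along the 46.5, y along the 26.5, z along the 17.5. Starts lying flat on the console (or is absent).
- blk5_mid (a point): green spent 9 V block battery, rigid, 46.5 x 26.5 x 17.5 mm, about 45 g, with two 3 mm studs on its +x end; this point is its centre; its x runs along the 46.5, y along the 26.5, z along the 17.5. Starts lying flat on the console (or is absent).
- blk6_mid (a point): red spent 9 V block battery, rigid, 46.5 x 26.5 x 17.5 mm, about 45 g, with two 3 mm studs on its +x end; this point is its centre; its x runs along the 46.5, y along the 26.5, z along the 17.5. Starts lying flat on the console (or is absent).
- blk7_mid (a point): yellow spent 9 V block battery, rigid, 46.5 x 26.5 x 17.5 mm, about 45 g, with two 3 mm studs on its +x end; this point is its centre; its x runs along the 46.5, y along the 26.5, z along the 17.5. Starts lying flat on the console (or is absent).
- tray_mid (a point): flat-bottomed stainless steel scoop tray, 0.26 kg, free, standing on the cork mat; this point is the middle of its floor's upper face (3 mm above its underside). x points to the pouring end, z up. Floor 126 mm wide, flat from x = -83 to 55 mm, then sloping up by 0.2 rad to the open lip at x = 97 mm; rear wall at x = -85 mm and side walls at y = +-63 mm rise 29 mm above this point; the lip end has no wall.
- tray_grip (a point): centre of the tray's black grip bar: a bridge across the tray from side to side near the rear wall, 126 mm long along the tray's y, 12 mm thick along x, 16 mm tall, 59 mm above tray_mid and 66 mm behind it; take it from above across its 12 mm. The batteries pass under it. Axes as tray_mid.
- tray_lip (a point): middle of the pouring lip's upper edge, 97.5 mm ahead of tray_mid and 8 mm above it. Axes as tray_mid.
- mat: cork mat, 205 x 150 x 3 mm, fixed; origin under its centre; x along its length. The tray starts on it, lengthwise.
- box: beige plastic battery collection box, 150 deep (x) x 220 wide (y) x 180 mm tall, 4 mm walls, fixed; origin at the centre of its underside, its front faces its own -x, z up. The front is closed up to 57 mm; above that the opening is covered by the flap. The top is closed.
- flap (a joint): bottom-hinged hopper flap of the box, 194 wide x 110 mm tall, 4 mm thick, with side cheeks: 0 = shut, flush with the front; 0.85 = its open stop, where it leans forward and makes a chute into the box. A weak spring (about 0.06 N m) holds it open. A sprung roller under the box's top catches it: within about 0.12 rad of shut it resists with some 5 N at its upper edge, snaps over at about 0.05 rad and then stays at 0; short of that it falls open again.
- flap_hinge (a point): middle of the flap's hinge line, 60 mm above the box's underside, 73 mm in front of the box's origin; axes x into the flap's inner side, z up the flap.
- flap_edge (a point): the middle of the outer face of the pull lip, a ridge 80 mm long, 8 mm tall along the flap's top edge outside; 106 mm from the hinge line, 11 mm outward of it (9 mm proud of the flap's outer face); moves with the flap; a good place to push it shut.
- box_mouth (a point): fixed point in the middle of the hopper's mouth when the flap is open: 40 mm in front of the box's front face, 140 mm above its underside. The mouth then reaches from the flap's top edge (83 mm in front of the box front, 133 mm high) to the box's top edge, and is 182 mm wide between the cheeks. Axes as the box.
- pencup: brushed aluminium pen cup with three pens, 74 mm across, 100 mm tall (pens to 150); origin under its centre; a bystander.
- torch: black plastic torch standing on its head, 46 mm across, 140 mm tall; origin under its centre; a bystander.
- nazar: blue glass nazar ornament, a disc 72 mm across, 9 mm thick; origin under its centre; a bystander.
- keys: set of three keys on a ring lying flat, about 80 x 60 mm, 9 mm tall; origin at the ring; a bystander.
Things that resemble listed ones, but are neither listed nor needed, are in the scene too. There is more than one size of the part that bears blk7_mid; the job needs the smaller.

How it is judged:
By the outcome, as a careful person would: the job done as asked, in the order asked, and still so for the second after the job is handed in, with the robot touching nothing.
Of blk3, blk4, blk5, blk6, blk7 only 3 to 5 are there at a start; the rules pass over those that are not, and their reading is None.
At some moment in a run one of blk3, blk4, blk5, blk6, blk7 may be knocked a few centimetres aside while the robot is not near it.
It also fails if it takes over 210 s, if anything falls off the work surface, if the arm or the gripper's body presses on something with over 40 N, if the wrist force passes 120 N, or if a joint passes its speed limit or range.

## Working session

There is one attempt and no reset: what is moved stays moved. The work goes in short steps, Python scripts to look and compute and a tool call to move; the robot and the scene stay as the last step left them, time stands still between calls to the robot, and variables do not carry over. Pictures are saved under pics/ and viewed, at most 14 in all, crops included, and the job is handed in when it is done.

Besides the shell and the picture viewer there is one more tool, called after "Call:" in YAML: its name, and indented under it one key for each argument. jog_arm: Moves the arm, as the interface text tells. Its arguments: {"type":"object","properties":{"rows":{"type":"string"},"force":{"type":"number"}},"required":["rows"]}

```bash
mkdir -p pics; ls; cat > h.py <<'E'
import numpy as np, cv2
from scipy.spatial.transform import Rotation as R
from bench import ctrl, imaging, ticket
def rot(o):
    o=np.array(o,float)
    return o if o.shape==(3,3) else (R.from_rotvec(o).as_matrix() if o.size==3 else R.from_quat(o).as_matrix())
def grab(n,f=None):
    d=imaging.get_image(n)
    if f: cv2.imwrite('pics/'+f,d['img'])
    d['f']=d['img'].shape[0]/2/np.tan(np.radians(d['vertical_fov'])/2); d['R']=rot(d['orientation']); return d
def onz(d,u,v,z):
    r=d['R']@np.array([(u-d['cx'])/d['f'],(v-d['cy'])/d['f'],1]); o=np.array(d['origin'])
    return o+r*(z-o[2])/r[2]
def proj(d,p):
    q=d['R'].T@(np.array(p)-np.array(d['origin'])); return d['f']*q[0]/q[2]+d['cx'],d['f']*q[1]/q[2]+d['cy']
E
python3 - <<'E'
from h import *
for n in('scene','top','wrist'):
    d=grab(n,n+'0.png'); print(n,d['origin'],d['orientation'],d['vertical_fov'],d['cx'],d['cy'])
print(ctrl.get_state())
E
```

```text
pics
scene [1.26142901 0.24260686 0.79139885] [-1.36253305 -2.09554478  0.94127279] 46.50075049984254 284.27815380768965 212.76642099632465
top [ 0.36459438 -0.04497016  1.0389139 ] [-2.08562308  2.14820097 -0.1855626 ] 53.86710230229173 280.49976620944364 207.09720895231825
wrist [0.20696682 0.62008605 0.38417369] [2.45266454 1.57554581 0.203574  ] 59.377884609670986 277.8467349487968 212.69918340804367
{'time': 0.15, 'joint_positions': array([-1.12690844,  0.32165646, -0.07010142,  1.45136973,  0.02260874,
        1.37081644, -0.05685653]), 'qd': array([ 0.00056975, -0.00221156, -0.00061638, -0.00504998, -0.00098879,
        0.00048934,  0.0010934 ]), 'joint_torque': array([-2.36564674e-04, -4.91794074e+01, -4.04732516e-01, -3.12881291e+01,
       -6.39554858e-02,  4.04357992e-02,  8.59221677e-05]), 'position': array([0.270704  , 0.59049292, 0.22172305]), 'tool_rot': array([-6.69746993e-01, -3.06914150e+00,  2.27089785e-03]), 'ft_force': array([-0.28627344,  0.10356806,  0.00616204]), 'torque': array([ 0.01717658,  0.03585575, -0.02498849]), 'grip_force': 0.0, 'grip_width': 0.9995050086022167}
```

View pics/scene0.png

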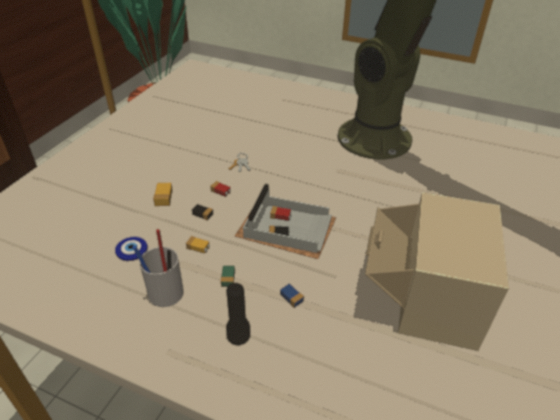

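View pics/top0.png

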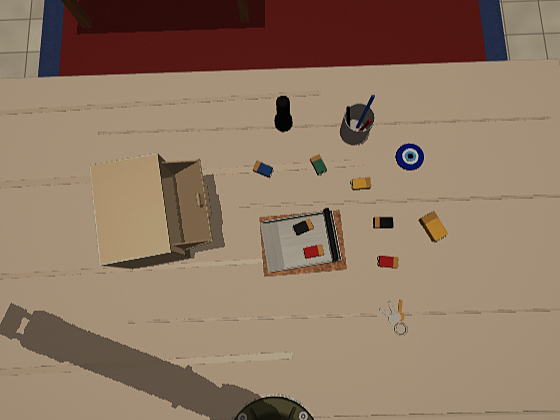

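The scene has all five loose blocks. In the top view they are blue (263,169), green (319,165), small yellow (361,184), black (383,223) and red (388,262). The oversized yellow decoy is at (433,227). The tray is on the mat with its lip toward the box, which is on the left with its flap open. Next I'll measure these.

```bash
cat >> h.py <<'E'
def blob(d,u,v,w=22,z=0.0175,th=28):
    lab=cv2.cvtColor(d['img'],cv2.COLOR_BGR2LAB).astype(float)
    u0,v0=int(u)-w,int(v)-w; p=lab[v0:v0+2*w,u0:u0+2*w]
    bg=np.median(p.reshape(-1,3),axis=0); m=(np.linalg.norm((p-bg)*[.6,1.3,1.3],axis=2)>th).astype(np.uint8)
    cs,_=cv2.findContours(m,cv2.RETR_EXTERNAL,cv2.CHAIN_APPROX_NONE)
    c=max(cs,key=cv2.contourArea); b=cv2.boxPoints(cv2.minAreaRect(c))+[u0,v0]
    P=np.array([onz(d,a,e,z) for a,e in b]); s1,s2=P[1]-P[0],P[2]-P[1]
    L=s1 if np.linalg.norm(s1)>np.linalg.norm(s2) else s2
    return P.mean(0),np.degrees(np.arctan2(L[1],L[0]))%180,sorted([np.linalg.norm(s1),np.linalg.norm(s2)])
E
python3 - <<'E'
from h import *
np.set_printoptions(precision=4,suppress=True)
d=grab('top')
for n,u,v in[('blue',263,169),('green',319,165),('yel',361,184),('blk',383,223),('red',388,262),('BIG',433,227)]:
    c,a,s=blob(d,u,v); print(n,c[:2],round(a),np.round(s,3),round(np.hypot(*c[:2]),3))
for n,u,v,z in[('blk1',303,227,.024),('red2',314,251,.024),('bar1',326,210,.073),('bar2',339,261,.073),('tlip1',262,223,.014),('tlip2',268,272,.014),('mat',259,213,.003),('mat',264,276,.003),('mat',346,269,.003),('mat',339,209,.003),('boxfrontTop',160,155,.18),('boxFT',172,256,.18),('boxB',91,164,.18),('boxB',103,265,.18),('flapTop',200,160,.133),('flapTop',213,240,.133),('cup',357,125,0),('torch',284,112,.13),('nazar',409,157,0)]:
    print(n,onz(d,u,v,z))
im=d['img'][140:290,80:450]; cv2.imwrite('pics/c1.png',cv2.resize(im[:, :],(740*1,300),interpolation=cv2.INTER_CUBIC))
E
```

```text
blue [0.6594 0.008 ] 64 [0.03 0.05] 0.659
green [ 0.6659 -0.1341] 23 [0.029 0.052] 0.679
yel [ 0.6133 -0.238 ] 95 [0.029 0.051] 0.658
blk [ 0.5119 -0.2883] 88 [0.028 0.05 ] 0.588
red [ 0.4151 -0.2919] 81 [0.028 0.053] 0.507
BIG [ 0.4974 -0.4107] 26 [0.047 0.069] 0.645
blk1 [ 0.5057 -0.0888  0.024 ]
red2 [ 0.4457 -0.1134  0.024 ]
bar1 [ 0.5379 -0.1427  0.073 ]
bar2 [ 0.417 -0.167  0.073]
tlip1 [0.5203 0.0131 0.014 ]
tlip2 [0.3985 0.0007 0.014 ]
mat [0.5479 0.0208 0.003 ]
mat [0.3893 0.0113 0.003 ]
mat [ 0.4006 -0.192   0.003 ]
mat [ 0.552  -0.1829  0.003 ]
boxfrontTop [0.6514 0.2229 0.18  ]
boxFT [0.4315 0.1921 0.18  ]
boxB [0.636 0.373 0.18 ]
boxB [0.4171 0.3353 0.18  ]
flapTop [0.6522 0.1453 0.133 ]
flapTop [0.4677 0.1151 0.133 ]
cup [ 0.7772 -0.2432  0.    ]
torch [ 0.7636 -0.0502  0.13  ]
nazar [ 0.6845 -0.3728  0.    ]
```

View pics/c1.png

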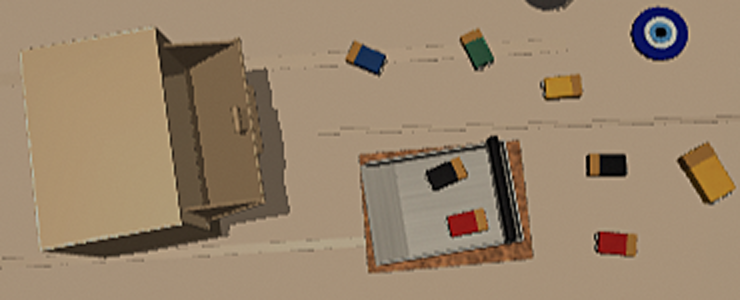

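The crop confirms the layout: the tray holds one black and one red block, and its lip faces the box. Block sizes measure about 29x51 mm, which is right once the studs and sides are counted, and the decoy is about 47x69 mm. The bar-to-lip distance comes out at 163 mm, as specified. I'll write a row planner and start with red.

```bash
cat >> h.py <<'E'
def down(th):  # tool pointing down, tool x at heading th deg
    t=np.radians(th); x=np.array([np.cos(t),np.sin(t),0]); z=np.array([0,0,-1.]); return np.c_[x,np.cross(z,x),z]
def plan(wps,step=5.5,ang=.16):
    """wps: list of (xyz, R or heading, closure); prints rows from the measured pose"""
    s=ctrl.get_state(); p=np.array(s['position']); Rm=rot(s['tool_rot'])
    for q,o,c in wps:
        q=np.array(q,float)
        if np.isscalar(o):
            h=np.degrees(np.arctan2(Rm[1,0],Rm[0,0])); o=h+((o-h+90)%180-90); o=down(o)
        w=R.from_matrix(Rm.T@o).as_rotvec(); n=max(1,int(np.ceil(max(np.linalg.norm(q-p)*100/step,np.linalg.norm(w)/ang))))
        rows=[]
        for i in range(n):
            Ri=Rm@R.from_rotvec(w*i/n).as_matrix(); d=Ri.T@(q-p)/n*100
            rows.append(' '.join('%.2f'%v for v in d)+' '+' '.join('%.3f'%v for v in w/n)+' %g'%c)
        for i in range(0,n,5): print(' ; '.join(rows[i:i+5]).replace('-0.000','0').replace('0.000','0').replace('-0.00','0').replace('0.00','0'))
        print('--'); p,Rm=q,o
TY=96.5; TM=np.array([.470,-.0894,.006])
def tray(x,y,z=0):
    t=np.radians(TY); return TM+[x*np.cos(t)-y*np.sin(t),x*np.sin(t)+y*np.cos(t),z]
E
python3 - <<'E'
from h import *
plan([((.415,-.292,.12),81,-1),((.415,-.292,.004),81,-1)])
E
```

```text
-2.93 -4.37 0.60 0 0 0.076 -1 ; -3.26 -4.13 0.60 0 0 0.076 -1 ; -3.56 -3.87 0.60 0 0 0.076 -1 ; -3.85 -3.58 0.60 0 0 0.076 -1 ; -4.11 -3.28 0.60 0 0 0.076 -1
-4.35 -2.96 0.60 0 0 0.076 -1 ; -4.56 -2.62 0.60 0 0 0.076 -1 ; -4.75 -2.26 0.60 0 0 0.076 -1 ; -4.91 -1.89 0.60 0 0 0.076 -1 ; -5.04 -1.51 0.60 0 0 0.076 -1
-5.14 -1.12 0.60 0 0 0.076 -1 ; -5.21 -0.73 0.60 0 0 0.076 -1 ; -5.25 -0.33 0.60 0 0 0.076 -1 ; -5.26 0.07 0.60 0 0 0.076 -1 ; -5.24 0.47 0.60 0 0 0.076 -1
-5.19 0.87 0.60 0 0 0.076 -1 ; -5.11 1.26 0.60 0 0 0.076 -1
--
0 0 3.87 0 0 0 -1 ; 0 0 3.87 0 0 0 -1 ; 0 0 3.87 0 0 0 -1
--
```

```bash
python3 - <<'E'
from h import *
p=ctrl.get_state()['position']
plan([((.2707,.5905,.32),155.5,-1),((.5,.15,.32),155.5,-1),((.5,.15,.32),81,-1),((.415,-.292,.12),81,-1)])
E
```

```text
0 -0.01 -4.91 01 0 01 -1 ; 0 -0.01 -4.91 01 0 01 -1
--
-3.91 -3.06 0 0 0 0 -1 ; -3.91 -3.06 0 0 0 0 -1 ; -3.91 -3.06 0 0 0 0 -1 ; -3.91 -3.06 0 0 0 0 -1 ; -3.91 -3.06 0 0 0 0 -1
-3.91 -3.06 0 0 0 0 -1 ; -3.91 -3.06 0 0 0 0 -1 ; -3.91 -3.06 0 0 0 0 -1 ; -3.91 -3.06 0 0 0 0 -1 ; -3.91 -3.06 0 0 0 0 -1
--
0 0 0 0 0 0.144 -1 ; 0 0 0 0 0 0.144 -1 ; 0 0 0 0 0 0.144 -1 ; 0 0 0 0 0 0.144 -1 ; 0 0 0 0 0 0.144 -1
0 0 0 0 0 0.144 -1 ; 0 0 0 0 0 0.144 -1 ; 0 0 0 0 0 0.144 -1 ; 0 0 0 0 0 0.144 -1
--
-5.00 -0.16 2.22 0 0 0 -1 ; -5.00 -0.16 2.22 0 0 0 -1 ; -5.00 -0.16 2.22 0 0 0 -1 ; -5.00 -0.16 2.22 0 0 0 -1 ; -5.00 -0.16 2.22 0 0 0 -1
-5.00 -0.16 2.22 0 0 0 -1 ; -5.00 -0.16 2.22 0 0 0 -1 ; -5.00 -0.16 2.22 0 0 0 -1 ; -5.00 -0.16 2.22 0 0 0 -1
--
```

Call:
jog_arm:
  rows: "0 0 -4.9 0 0 0 -1; 0 0 -4.9 0 0 0 -1; -3.9 -3.1 0 0 0 0 -1; -3.9 -3.1 0 0 0 0 -1; -3.9 -3.1 0 0 0 0 -1"

```text
time: 0.82
position: [0.3391, 0.4561, 0.3204]
tool_rot: [0.67, 3.069, -0.0]
ft_force: [0.5, -1.0, 0.6]
grip_width: 1.002
grip_force: 0.0
```

Call:
jog_arm:
  rows: "-3.9 -3.1 0 0 0 0 -1; -3.9 -3.1 0 0 0 0 -1; -3.9 -3.1 0 0 0 0 -1; -3.9 -3.1 0 0 0 0 -1; -3.9 -3.1 0 0 0 0 -1"

```text
time: 1.45
position: [0.4516, 0.2338, 0.3206]
tool_rot: [0.67, 3.069, 0.0]
ft_force: [0.3, -0.1, -0.0]
grip_width: 0.999
grip_force: 0.0
```

Call:
jog_arm:
  rows: "-3.9 -3.1 0 0 0 0 -1; -3.9 -3.1 0 0 0 0 -1; 0 0 0 0 0 0.145 -1; 0 0 0 0 0 0.145 -1; 0 0 0 0 0 0.145 -1"

```text
time: 2.08
position: [0.4962, 0.1464, 0.3204]
tool_rot: [-1.324, -2.849, 0.0]
ft_force: [0.3, 1.2, 0.8]
grip_width: 0.998
grip_force: 0.0
```

Call:
jog_arm:
  rows: "0 0 0 0 0 0.145 -1; 0 0 0 0 0 0.145 -1; 0 0 0 0 0 0.145 -1; 0 0 0 0 0 0.145 -1; 0 0 0 0 0 0.145 -1"

```text
time: 2.7
position: [0.4961, 0.1465, 0.3204]
tool_rot: [-2.248, -2.195, 0.0]
ft_force: [0.1, -0.3, -0.5]
grip_width: 1.0
grip_force: 0.0
```

Call:
jog_arm:
  rows: "0 0 0 0 0 0.145 -1; -5 -0.2 1.8 0 0 0 -1; -5 -0.2 1.8 0 0 0 -1; -5 -0.2 1.8 0 0 0 -1; -5 -0.2 1.8 0 0 0 -1"

```text
time: 3.32
position: [0.4551, -0.0509, 0.248]
tool_rot: [2.396, 2.032, 0.001]
ft_force: [0.4, -0.1, -0.0]
grip_width: 0.997
grip_force: 0.0
```

Call:
jog_arm:
  rows: "-5 -0.2 1.8 0 0 0 -1; -5 -0.2 1.8 0 0 0 -1; -5 -0.2 1.8 0 0 0 -1; -5 -0.2 1.8 0 0 0 -1; -5 -0.2 1.8 0 0 0 -1"

```text
time: 3.95
position: [0.4046, -0.2957, 0.1582]
tool_rot: [2.395, 2.032, 0.002]
ft_force: [0.6, 0.8, -0.2]
grip_width: 0.999
grip_force: 0.0
```

```bash
python3 - <<'E'
from h import *
d=grab('wrist','w1.png')
print(ctrl.get_state()['joint_positions'])
print(proj(d,(.415,-.292,.0175)))
E
```

```text
[-0.23843887  0.04557261  0.85886168  1.9245528  -0.03129615  1.1868869
  0.46041987]
(np.float64(289.28080996255545), np.float64(194.68865731968404))
```

View pics/w1.png

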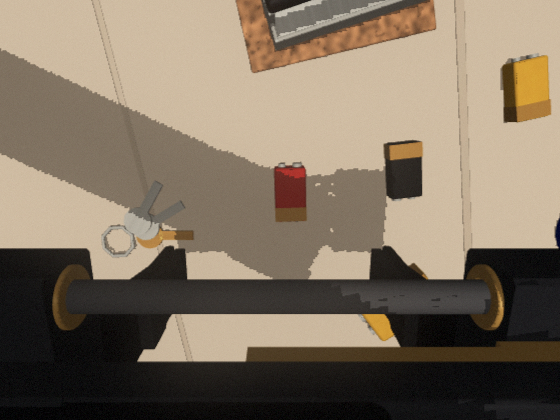

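The wrist view shows red at (290,193) against a predicted (289,195), and it is lined up with the tool. I'll pick it.

Call:
jog_arm:
  rows: "0.5 1 5 0 0 0 -1; 0 0 5 0 0 0 -1; 0 0 3 0 0 0 -1; 0 0 2.4 0 0 0 -1; 0 0 0 0 0 0 -1"

```text
time: 4.62
position: [0.4145, -0.2905, 0.0033]
tool_rot: [-2.394, -2.03, 0.003]
ft_force: [-1.1, 0.5, 0.0]
grip_width: 1.001
grip_force: 0.0
```

Call:
jog_arm:
  rows: "0 0 0 0 0 0 0.6; 0 0 0 0 0 0 0.6; 0 0 0 0 0 0 0.6; 0 0 0 0 0 0 0.6; 0 0 0 0 0 0 0.6"
  force: 25

```text
time: 5.25
position: [0.4158, -0.2911, 0.0047]
tool_rot: [2.396, 2.032, 0.001]
ft_force: [0.7, -0.3, 1.4]
grip_width: 0.515
grip_force: 0.0
```

Call:
jog_arm:
  rows: "0 0 -3 0 0 0 0.6; 0 0 -5 0 0 0 0.6; 0 0 -5 0 0 0 0.6; 0 0 0 0 0 0 0.6"

```text
time: 5.75
position: [0.4183, -0.2927, 0.1383]
tool_rot: [2.391, 2.028, 0.008]
ft_force: [0.4, 0.5, -1.2]
grip_width: 0.207
grip_force: 0.0
```

```bash
python3 - <<'E'
from h import *
s=ctrl.get_state();p=s['position'];print(p,s['grip_width'],s['grip_force'])
t=tray(40,0) if 0 else tray(.04,.03)
print(t)
plan([(p,6.5,.6),((t[0],t[1],.13),6.5,.6),((t[0],t[1],.022),6.5,.6)])
E
```

```text
[ 0.41826291 -0.29267789  0.13829768] 0.20684351170628582 0.0
[ 0.43566472 -0.05305322  0.006     ]
0 0 0 01 01 0.144 0.6 ; 0 0 0 01 01 0.144 0.6 ; 0 0 0 01 01 0.144 0.6 ; 0 0 0 01 01 0.144 0.6 ; 0 0 0 01 01 0.144 0.6
0 0 0 01 01 0.144 0.6 ; 0 0 0 01 01 0.144 0.6 ; 0 0 0 01 01 0.144 0.6 ; 0 0 0 01 01 0.144 0.6
--
0.89 -4.72 0.17 0 0 0 0.6 ; 0.89 -4.72 0.17 0 0 0 0.6 ; 0.89 -4.72 0.17 0 0 0 0.6 ; 0.89 -4.72 0.17 0 0 0 0.6 ; 0.89 -4.72 0.17 0 0 0 0.6
--
0 0 5.40 0 0 0 0.6 ; 0 0 5.40 0 0 0 0.6
--
```

The fingers were still closing when I lifted, so the grasp missed. I'll reopen to about 55 mm and retry with a longer close.

Call:
jog_arm:
  rows: "0 0 0 0 0 0 -0.3; 0 0 0 0 0 0 -0.3; 0 0 0 0 0 0 -0.3; 0 0 0 0 0 0 -0.3; 0 0 0 0 0 0 -0.3"

```text
time: 6.38
position: [0.4155, -0.2911, 0.1343]
tool_rot: [-2.396, -2.032, 0.001]
ft_force: [-0.6, 0.4, -0.6]
grip_width: 0.627
grip_force: 0.0
```

Call:
jog_arm:
  rows: "0 -0.2 5 0 0 0 -0.3; 0 0 5 0 0 0 -0.3; 0 0 3.4 0 0 0 -0.3; 0 0 0 0 0 0 0.9; 0 0 0 0 0 0 0.9"

```text
time: 7.0
position: [0.4138, -0.291, 0.0005]
tool_rot: [2.396, 2.032, -0.0]
ft_force: [0.4, 0.5, -0.6]
grip_width: 0.502
grip_force: 0.4
```

Call:
jog_arm:
  rows: "0 0 0 0 0 0 0.9; 0 0 0 0 0 0 0.9; 0 0 0 0 0 0 0.9; 0 0 0 0 0 0 0.9; 0 0 0 0 0 0 0.9"

```text
time: 7.62
position: [0.4137, -0.2907, 0.0005]
tool_rot: [-2.396, -2.032, -0.0]
ft_force: [-0.6, 1.1, 0.1]
grip_width: 0.303
grip_force: 25.0
```

Call:
jog_arm:
  rows: "0 0 -3 0 0 0 0.9; 0 0 -5 0 0 0 0.9; 0 0 -5 0 0 0 0.9; 0 0 0 0 0 0 0.9"

```text
time: 8.12
position: [0.4163, -0.2924, 0.1342]
tool_rot: [2.391, 2.028, 0.008]
ft_force: [0.6, 0.0, -1.1]
grip_width: 0.302
grip_force: 25.0
```

```bash
python3 - <<'E'
from h import *
s=ctrl.get_state();p=s['position'];print(p,s['grip_width'],s['grip_force'])
E
```

```text
[ 0.41625997 -0.29236115  0.1341975 ] 0.3015900782151578 24.99972492456436
```

Call:
jog_arm:
  rows: "0 0 0 0 0 0.144 0.9; 0 0 0 0 0 0.144 0.9; 0 0 0 0 0 0.144 0.9; 0 0 0 0 0 0.144 0.9; 0 0 0 0 0 0.144 0.9"

```text
time: 8.75
position: [0.4129, -0.2903, 0.1293]
tool_rot: [-2.959, -1.05, 0.002]
ft_force: [-0.3, -0.4, -0.5]
grip_width: 0.302
grip_force: 25.0
```

Call:
jog_arm:
  rows: "0 0 0 0 0 0.144 0.9; 0 0 0 0 0 0.144 0.9; 0 0 0 0 0 0.144 0.9; 0 0 0 0 0 0.144 0.9; 0 0 0 0 0 0 0.9"

```text
time: 9.38
position: [0.413, -0.2904, 0.1295]
tool_rot: [-3.136, -0.176, 0.003]
ft_force: [1.0, 0.3, -0.6]
grip_width: 0.305
grip_force: 25.0
```

Call:
jog_arm:
  rows: "1 -4.7 0 0 0 0 0.9; 1 -4.7 0 0 0 0 0.9; 1 -4.7 0 0 0 0 0.9; 1 -4.7 0 0 0 0 0.9; 0.9 -4.6 0 0 0 0 0.9"

```text
time: 10.0
position: [0.4362, -0.0511, 0.1302]
tool_rot: [-3.136, -0.179, -0.0]
ft_force: [0.8, 0.9, -0.2]
grip_width: 0.306
grip_force: 25.0
```

Call:
jog_arm:
  rows: "0 0 5 0 0 0 0.9; 0 0 4 0 0 0 0.9; 0 0 2 0 0 0 0.9; 0 0 0 0 0 0 0.9; 0 0 0 0 0 0 0.1"

```text
time: 10.62
position: [0.4371, -0.053, 0.0212]
tool_rot: [3.137, 0.176, 0.002]
ft_force: [1.2, -0.4, 0.1]
grip_width: 0.351
grip_force: 0.0
```

Call:
jog_arm:
  rows: "0 0 0 0 0 0 0.1; 0 0 0 0 0 0 0.1; 0 0 -5 0 0 0 0.1; 0 0 -5 0 0 0 -0.3; 0 0 -2 0 0 0 -0.3"

```text
time: 11.25
position: [0.4385, -0.0529, 0.1439]
tool_rot: [-3.135, -0.174, -0.009]
ft_force: [-0.2, 1.0, -0.3]
grip_width: 0.585
grip_force: 0.0
```

```bash
cat >> h.py <<'E'
def head():
    s=ctrl.get_state(); Rm=rot(s['tool_rot']); print('pos',np.round(s['position'],4),'head %.1f'%np.degrees(np.arctan2(Rm[1,0],Rm[0,0])),'gw %.3f'%s['grip_width'],'q',np.round(s['joint_positions'],2))
E
python3 - <<'E'
from h import *
head(); d=grab('top')
cv2.imwrite('pics/t2.png',cv2.resize(d['img'][140:290,80:450],(740,300),interpolation=cv2.INTER_CUBIC))
for n,u,v in[('blue',263,169),('green',319,165),('yel',361,184),('blk',383,223)]:
    c,a,s=blob(d,u,v); print(n,c[:2],round(a),np.round(s,3))
p=ctrl.get_state()['position']
plan([(p,88,-.3),((.512,-.288,.13),88,-.3)])
E
```

```text
pos [ 0.4385 -0.0529  0.1439] head 6.3 gw 0.585 q [-0.76 -0.14  0.78  2.07  0.1   1.17 -1.49]
blue [0.65926135 0.00747053] 65 [0.03  0.052]
green [ 0.66585324 -0.13408579] 23 [0.029 0.052]
yel [ 0.61244528 -0.2380114 ] 95 [0.031 0.051]
blk [ 0.51189575 -0.28833795] 88 [0.028 0.05 ]
0 0 0 0 01 -0.158 -0.3 ; 0 0 0 0 01 -0.158 -0.3 ; 0 0 0 0 01 -0.158 -0.3 ; 0 0 0 0 01 -0.158 -0.3 ; 0 0 0 0 01 -0.158 -0.3
0 0 0 0 01 -0.158 -0.3 ; 0 0 0 0 01 -0.158 -0.3 ; 0 0 0 0 01 -0.158 -0.3 ; 0 0 0 0 01 -0.158 -0.3
--
-4.65 1.62 0.30 0 0 0 -0.3 ; -4.65 1.62 0.30 0 0 0 -0.3 ; -4.65 1.62 0.30 0 0 0 -0.3 ; -4.65 1.62 0.30 0 0 0 -0.3 ; -4.65 1.62 0.30 0 0 0 -0.3
--
```

View pics/t2.png

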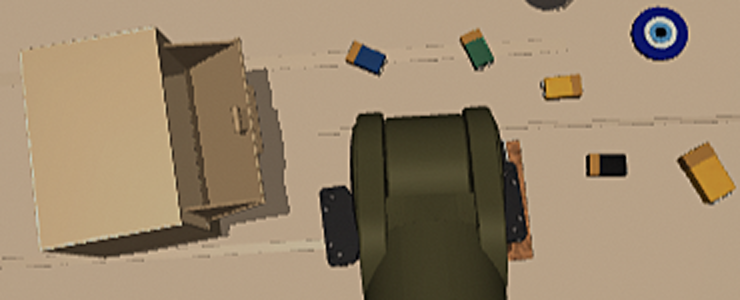

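The arm hides the tray in this view, but the remaining loose blocks haven't moved. Next is black, picked and placed in one sequence.

Call:
jog_arm:
  rows: "0 0 0 0 0 -0.158 -0.3; 0 0 0 0 0 -0.158 -0.3; 0 0 0 0 0 -0.158 -0.3; 0 0 0 0 0 -0.158 -0.3; 0 0 0 0 0 -0.158 -0.3"

```text
time: 11.92
position: [0.4363, -0.0529, 0.1402]
tool_rot: [-2.824, -1.375, -0.0]
ft_force: [0.5, 0.4, -0.2]
grip_width: 0.649
grip_force: 0.0
```

Call:
jog_arm:
  rows: "0 0 0 0 0 -0.158 -0.3; 0 0 0 0 0 -0.158 -0.3; 0 0 0 0 0 -0.158 -0.3; 0 0 0 0 0 -0.158 -0.3; 0 0 0 0 0 0 -0.3"

```text
time: 12.55
position: [0.4364, -0.0527, 0.1403]
tool_rot: [-2.265, -2.177, -0.0]
ft_force: [-0.3, 0.3, -0.5]
grip_width: 0.651
grip_force: 0.0
```

Call:
jog_arm:
  rows: "-4.6 1.7 0 0 0 0 -0.3; -4.6 1.7 0 0 0 0 -0.3; -4.6 1.7 0 0 0 0 -0.3; -4.6 1.7 0 0 0 0 -0.3; -4.7 1.6 0 0 0 0 -0.3"

```text
time: 13.18
position: [0.5126, -0.2878, 0.1396]
tool_rot: [-2.265, -2.176, 0.001]
ft_force: [0.4, -0.6, 0.3]
grip_width: 0.651
grip_force: 0.0
```

Call:
jog_arm:
  rows: "0 0 0 0 0 0 -0.3; 0 0 5 0 0 0 -0.3; 0 0 5 0 0 0 -0.3; 0 0 3.8 0 0 0 -0.3; 0 0 0 0 0 0 0.9"

```text
time: 13.8
position: [0.5119, -0.2862, 0.0021]
tool_rot: [-2.265, -2.176, -0.0]
ft_force: [-0.1, -0.4, 0.5]
grip_width: 0.597
grip_force: 0.0
```

Call:
jog_arm:
  rows: "0 0 0 0 0 0 0.9; 0 0 0 0 0 0 0.9; 0 0 0 0 0 0 0.9; 0 0 0 0 0 0 0.9; 0 0 0 0 0 0 0.9"

```text
time: 14.42
position: [0.5119, -0.2866, 0.0027]
tool_rot: [-2.263, -2.179, -0.001]
ft_force: [0.2, 0.5, 1.1]
grip_width: 0.302
grip_force: 25.0
```

Call:
jog_arm:
  rows: "0 0 0 0 0 0 0.9; 0 0 -3 0 0 0 0.9; 0 0 -5 0 0 0 0.9; 0 0 -5 0 0 0 0.9; 0 0 0 0 0 0 0.9"

```text
time: 15.05
position: [0.5138, -0.2888, 0.1363]
tool_rot: [2.259, 2.174, 0.005]
ft_force: [-0.5, 0.2, -1.6]
grip_width: 0.3
grip_force: 25.0
```

```bash
python3 - <<'E'
from h import *
head(); p=ctrl.get_state()['position']; t=tray(.04,-.03)
plan([(p,6.5,.9),((t[0],t[1],.13),6.5,.9)])
E
```

```text
pos [ 0.5138 -0.2888  0.1363] head 87.8 gw 0.300 q [-0.42  0.41  1.1   1.75 -0.39  1.21  0.75]
0 0 0 01 0 0.158 0.9 ; 0 0 0 01 0 0.158 0.9 ; 0 0 0 01 0 0.158 0.9 ; 0 0 0 01 0 0.158 0.9 ; 0 0 0 01 0 0.158 0.9
0 0 0 01 0 0.158 0.9 ; 0 0 0 01 0 0.158 0.9 ; 0 0 0 01 0 0.158 0.9 ; 0 0 0 01 0 0.158 0.9
--
0.18 -4.86 0.13 0 0 0 0.9 ; 0.18 -4.86 0.13 0 0 0 0.9 ; 0.18 -4.86 0.13 0 0 0 0.9 ; 0.18 -4.86 0.13 0 0 0 0.9 ; 0.18 -4.86 0.13 0 0 0 0.9
--
```

Call:
jog_arm:
  rows: "0 0 0 0 0 0.158 0.9; 0 0 0 0 0 0.158 0.9; 0 0 0 0 0 0.158 0.9; 0 0 0 0 0 0.158 0.9; 0 0 0 0 0 0.158 0.9"

```text
time: 15.68
position: [0.5109, -0.2865, 0.1311]
tool_rot: [-2.929, -1.132, 0.003]
ft_force: [0.1, -0.4, -0.7]
grip_width: 0.302
grip_force: 25.0
```

Call:
jog_arm:
  rows: "0 0 0 0 0 0.158 0.9; 0 0 0 0 0 0.158 0.9; 0 0 0 0 0 0.158 0.9; 0 0 0 0 0 0.158 0.9; 0 0 0 0 0 0 0.9"

```text
time: 16.3
position: [0.511, -0.2866, 0.1314]
tool_rot: [-3.136, -0.176, 0.003]
ft_force: [0.1, -0.3, -0.4]
grip_width: 0.298
grip_force: 25.0
```

Call:
jog_arm:
  rows: "0.2 -4.8 0 0 0 0 0.9; 0.2 -4.8 0 0 0 0 0.9; 0.2 -4.8 0 0 0 0 0.9; 0.2 -4.8 0 0 0 0 0.9; 0.2 -4.9 0 0 0 0 0.9"

```text
time: 16.92
position: [0.4944, -0.0447, 0.1321]
tool_rot: [-3.136, -0.179, 0.0]
ft_force: [0.4, 0.3, 0.2]
grip_width: 0.303
grip_force: 25.0
```

Call:
jog_arm:
  rows: "0 0 5 0 0 0 0.9; 0 0 4 0 0 0 0.9; 0 0 2 0 0 0 0.9; 0 0 0 0 0 0 0.9; 0 0 0 0 0 0 0.1"

```text
time: 17.55
position: [0.4942, -0.0446, 0.023]
tool_rot: [-3.133, -0.179, 0.004]
ft_force: [-3.3, 5.7, 13.8]
grip_width: 0.35
grip_force: 6.8
```

Call:
jog_arm:
  rows: "0 0 0 0 0 0 0.1; 0 0 0 0 0 0 0.1; 0 0 -5 0 0 0 0.1; 0 0 -5 0 0 0 -0.3; 0 0 -2 0 0 0 -0.3"

```text
time: 18.18
position: [0.4962, -0.0466, 0.1447]
tool_rot: [-3.135, -0.179, -0.005]
ft_force: [-0.3, -0.2, -0.6]
grip_width: 0.59
grip_force: 0.0
```

Call:
jog_arm:
  rows: "0 0 0 0 0 -0.155 -0.3; 0 0 0 0 0 -0.155 -0.3; 0 0 0 0 0 -0.155 -0.3; 0 0 0 0 0 -0.155 -0.3; 0 0 0 0 0 -0.155 -0.3"

```text
time: 18.8
position: [0.4946, -0.0463, 0.1421]
tool_rot: [-2.833, -1.358, 0.001]
ft_force: [-0.9, -1.0, -0.2]
grip_width: 0.649
grip_force: 0.0
```

Call:
jog_arm:
  rows: "0 0 0 0 0 -0.155 -0.3; 0 0 0 0 0 -0.155 -0.3; 0 0 0 0 0 -0.155 -0.3; 0 0 0 0 0 -0.155 -0.3; 0 0 0 0 0 -0.155 -0.3"

```text
time: 19.42
position: [0.4946, -0.0463, 0.1421]
tool_rot: [-2.109, -2.328, 0.001]
ft_force: [0.8, -0.4, 0.6]
grip_width: 0.648
grip_force: 0.0
```

```bash
python3 - <<'E'
from h import *
head(); d=grab('top')
for n,u,v in[('blue',263,169),('green',319,165),('yel',361,184)]:
    c,a,s=blob(d,u,v); print(n,c[:2],round(a),np.round(s,3))
    if n=='yel': plan([((c[0],c[1],.14),a,-.3)])
E
```

```text
pos [ 0.4946 -0.0463  0.1421] head 95.6 gw 0.648 q [-0.99  0.06  1.07  1.96 -0.06  1.16  0.21]
blue [0.66141941 0.00882561] 178 [0.111 0.114]
green [ 0.65444688 -0.11646265] 177 [0.075 0.087]
yel [ 0.61244528 -0.2380114 ] 95 [0.031 0.051]
-4.05 1.95 0.04 0 0 04 -0.3 ; -4.05 1.97 0.04 0 0 04 -0.3 ; -4.04 1.99 0.04 0 0 04 -0.3 ; -4.03 2.00 0.04 0 0 04 -0.3 ; -4.02 2.02 0.04 0 0 04 -0.3
--
```

A 14 N touch during placing suggests a finger met blk1. I'll check the tray after picking yellow.

Call:
jog_arm:
  rows: "-4 2 0 0 0 0 -0.3; -4 2 0 0 0 0 -0.3; -4 2 0 0 0 0 -0.3; -4 2 0 0 0 0 -0.3; -4.1 2 0 0 0 0 -0.3"

```text
time: 20.1
position: [0.6133, -0.2383, 0.1415]
tool_rot: [-2.117, -2.319, 0.001]
ft_force: [0.5, 0.3, 0.5]
grip_width: 0.651
grip_force: 0.0
```

Call:
jog_arm:
  rows: "0 0 0 0 0 0 -0.3; 0 0 5 0 0 0 -0.3; 0 0 5 0 0 0 -0.3; 0 0 4 0 0 0 -0.3; 0 0 0 0 0 0 0.9"

```text
time: 20.72
position: [0.6125, -0.2368, 0.002]
tool_rot: [-2.118, -2.319, 0.0]
ft_force: [1.6, 0.5, 0.4]
grip_width: 0.602
grip_force: 0.0
```

Call:
jog_arm:
  rows: "0 0 0 0 0 0 0.9; 0 0 0 0 0 0 0.9; 0 0 0 0 0 0 0.9; 0 0 0 0 0 0 0.9; 0 0 0 0 0 0 0.9"

```text
time: 21.35
position: [0.6127, -0.2373, 0.0026]
tool_rot: [-2.119, -2.319, -0.0]
ft_force: [-0.3, 0.7, -0.2]
grip_width: 0.305
grip_force: 25.0
```

Call:
jog_arm:
  rows: "0 0 0 0 0 0 0.9; 0 0 -3 0 0 0 0.9; 0 0 -5 0 0 0 0.9; 0 0 -5 0 0 0 0.9; 0 0 0 0 0 0 0.9"

```text
time: 21.98
position: [0.615, -0.2393, 0.1372]
tool_rot: [2.115, 2.313, 0.005]
ft_force: [-0.3, -0.2, -1.4]
grip_width: 0.298
grip_force: 25.0
```

```bash
python3 - <<'E'
from h import *
head(); d=grab('top')
cv2.imwrite('pics/t3.png',cv2.resize(d['img'][150:290,230:430],(800,560),interpolation=cv2.INTER_CUBIC))
for n,u,v in[('blue',263,169),('green',319,165)]:
    c,a,s=blob(d,u,v); print(n,c[:2],round(a),np.round(s,3))
E
```

```text
pos [ 0.615  -0.2393  0.1372] head 95.1 gw 0.298 q [-0.39  0.55  0.99  1.57 -0.48  1.27  0.77]
blue [0.65926135 0.00747053] 65 [0.03  0.052]
green [ 0.65332521 -0.15090413] 177 [0.077 0.087]
```

View pics/t3.png

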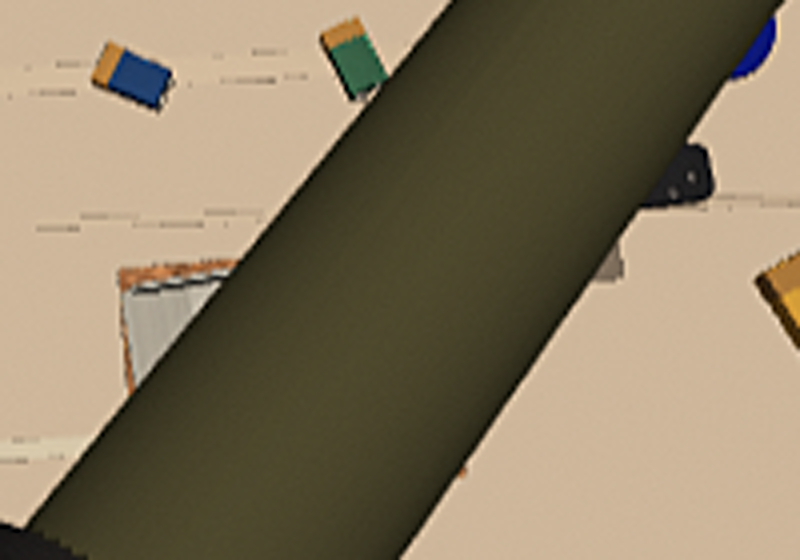

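The arm hides most of the tray from above, but the lip corner at (263,222) hasn't moved. The scene camera should show the contents.

```bash
python3 - <<'E'
from h import *
d=grab('scene')
cv2.imwrite('pics/s2.png',cv2.resize(d['img'][170:270,200:350],(750,500),interpolation=cv2.INTER_CUBIC))
E
```

```text
(no output)
```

View pics/s2.png

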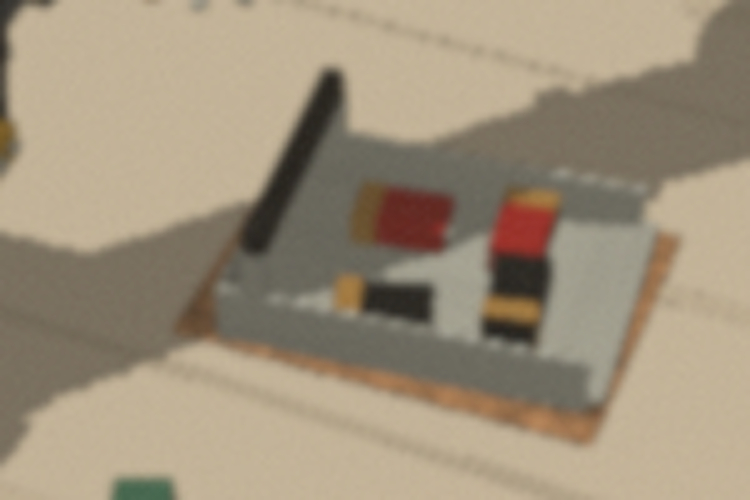

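Both placed blocks lie flat in a row near the lip, red at crop (525,225) and black at (515,300). The original pair sit behind them with a gap of about 35 mm. Yellow goes into that gap. Green and blue will lie on top, across the gaps between blocks.

Call:
jog_arm:
  rows: "3.5 -3.1 0 0 0 0 0.9; 3.5 -3.1 0 0 0 0 0.9; 3.5 -3.1 0 0 0 0 0.9; 3.5 -3.2 0 0 0 0 0.9; 0 0 0 0 0 0.02 0.9"

```text
time: 22.7
position: [0.473, -0.1036, 0.1311]
tool_rot: [-2.129, -2.3, -0.009]
ft_force: [0.5, -0.1, 0.3]
grip_width: 0.305
grip_force: 25.0
```

Call:
jog_arm:
  rows: "0 0 5 0 0 0 0.9; 0 0 4 0 0 0 0.9; 0 0 1.5 0 0 0 0.9; 0 0 0 0 0 0 0.9; 0 0 0 0 0 0 0.2"

```text
time: 23.32
position: [0.4763, -0.1102, 0.0282]
tool_rot: [2.143, 2.296, -0.0]
ft_force: [-0.2, -0.5, -0.3]
grip_width: 0.351
grip_force: 0.0
```

Call:
jog_arm:
  rows: "0 0 0 0 0 0 0.2; 0 0 0 0 0 0 0.2; 0 0 -5 0 0 0 0.2; 0 0 -5 0 0 0 -0.3; 0 0 -1 0 0 0 -0.3"

```text
time: 23.95
position: [0.4779, -0.1094, 0.1406]
tool_rot: [2.14, 2.296, 0.01]
ft_force: [0.3, 0.0, -0.4]
grip_width: 0.542
grip_force: 0.0
```

```bash
python3 - <<'E'
from h import *
head(); d=grab('scene')
cv2.imwrite('pics/s3.png',cv2.resize(d['img'][160:310,190:360],(680,600),interpolation=cv2.INTER_CUBIC))
p=ctrl.get_state()['position']
plan([(p,23,-.3),((.666,-.134,.14),23,-.3)])
E
```

```text
pos [ 0.4779 -0.1094  0.1406] head 94.0 gw 0.542 q [-1.    0.03  1.2   1.98 -0.03  1.15  0.29]
0 0 0 0 01 0.155 -0.3 ; 0 0 0 0 01 0.155 -0.3 ; 0 0 0 0 01 0.155 -0.3 ; 0 0 0 0 01 0.155 -0.3 ; 0 0 0 0 01 0.155 -0.3
0 0 0 0 01 0.155 -0.3 ; 0 0 0 0 01 0.155 -0.3 ; 0 0 0 0 01 0.155 -0.3
--
4.09 2.42 0 0 0 0 -0.3 ; 4.09 2.42 0 0 0 0 -0.3 ; 4.09 2.42 0 0 0 0 -0.3 ; 4.09 2.42 0 0 0 0 -0.3
--
```

View pics/s3.png

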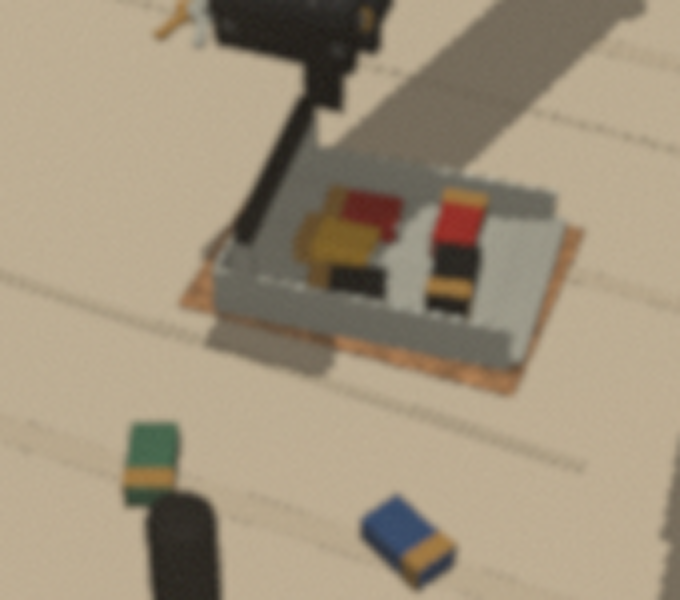

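Yellow landed between and on the others in the tray. Green at scene (228,276) and blue at (292,295) haven't moved. Picking green.

Call:
jog_arm:
  rows: "0 0 0 0 0 0.155 -0.3; 0 0 0 0 0 0.155 -0.3; 0 0 0 0 0 0.155 -0.3; 0 0 0 0 0 0.155 -0.3; 0 0 0 0 0 0.155 -0.3"

```text
time: 24.62
position: [0.4745, -0.1089, 0.1362]
tool_rot: [-2.854, -1.311, 0.003]
ft_force: [-0.4, -0.6, -0.0]
grip_width: 0.652
grip_force: 0.0
```

Call:
jog_arm:
  rows: "0 0 0 0 0 0.155 -0.3; 0 0 0 0 0 0.155 -0.3; 0 0 0 0 0 0.155 -0.3; 4.1 2.4 0 0 0 0 -0.3; 4.1 2.4 0 0 0 0 -0.3"

```text
time: 25.25
position: [0.5663, -0.1196, 0.137]
tool_rot: [-3.076, -0.625, 0.001]
ft_force: [-0.0, 0.5, 2.5]
grip_width: 0.648
grip_force: 0.0
```

Call:
jog_arm:
  rows: "4.2 2.4 0 0 0 0 -0.3; 4.2 2.4 0 0 0 0 -0.3; 0 0 0 0 0 0 -0.3; 0 0 5 0 0 0 -0.3; 0 0 5 0 0 0 -0.3"

```text
time: 25.88
position: [0.6601, -0.1326, 0.0361]
tool_rot: [-3.079, -0.622, 0.002]
ft_force: [0.9, 0.4, -0.4]
grip_width: 0.649
grip_force: 0.0
```

Call:
jog_arm:
  rows: "0 0 3.6 0 0 0 -0.3; 0 0 0 0 0 0 0.9; 0 0 0 0 0 0 0.9; 0 0 0 0 0 0 0.9; 0 0 0 0 0 0 0.9"

```text
time: 26.5
position: [0.6609, -0.1323, 0.002]
tool_rot: [-3.079, -0.623, 0.002]
ft_force: [0.7, 0.0, 0.1]
grip_width: 0.307
grip_force: 25.0
```

Call:
jog_arm:
  rows: "0 0 0 0 0 0 0.9; 0 0 0 0 0 0 0.9; 0 0 0 0 0 0 0.9; 0 0 -3 0 0 0 0.9; 0 0 -5 0 0 0 0.9"

```text
time: 27.12
position: [0.6599, -0.1318, 0.0812]
tool_rot: [-3.078, -0.623, 0.007]
ft_force: [0.6, 1.2, 0.0]
grip_width: 0.304
grip_force: 25.0
```

Call:
jog_arm:
  rows: "0 0 -5 0 0 0 0.9; 0 0 0 0 0 0 0.9; 0 0 0 0 0 0 0.9"

```text
time: 27.5
position: [0.6611, -0.1321, 0.1318]
tool_rot: [-3.078, -0.623, 0.001]
ft_force: [0.2, -0.3, -0.3]
grip_width: 0.302
grip_force: 25.0
```

```bash
python3 - <<'E'
from h import *
head(); d=grab('top')
p=ctrl.get_state()['position'];t=tray(.038,-.002); print(t)
plan([(p,6.5,.9),((t[0],t[1],.13),6.5,.9)])
c,a,s=blob(d,263,169); print(c[:2],round(a),np.round(s,3))
E
```

```text
pos [ 0.6611 -0.1321  0.1318] head 22.9 gw 0.302 q [-0.54  0.61  1.01  1.52 -0.53  1.3  -0.64]
[ 0.46768542 -0.05141786  0.006     ]
0 0 0 01 01 0.143 0.9 ; 0 0 0 01 01 0.143 0.9
--
-4.56 -2.55 0.02 0 0 0 0.9 ; -4.56 -2.55 0.02 0 0 0 0.9 ; -4.56 -2.55 0.02 0 0 0 0.9 ; -4.56 -2.55 0.02 0 0 0 0.9
--
[0.69286346 0.04428425] 179 [0.039 0.054]
```

Call:
jog_arm:
  rows: "0 0 0 0 0 0.143 0.9; 0 0 0 0 0 0.143 0.9; -4.6 -2.5 0 0 0 0 0.9; -4.6 -2.5 0 0 0 0 0.9; -4.6 -2.6 0 0 0 0 0.9"

```text
time: 28.18
position: [0.5132, -0.0723, 0.1303]
tool_rot: [3.134, 0.178, -0.007]
ft_force: [-0.9, 1.5, 1.8]
grip_width: 0.297
grip_force: 25.0
```

Call:
jog_arm:
  rows: "-4.5 -2.6 0 0 0 0 0.9; 0 0 0 0 0 0 0.9; 0 0 5 0 0 0 0.9; 0 0 4 0 0 0 0.9; 0 0 1.1 0 0 0 0.9"

```text
time: 28.8
position: [0.4742, -0.0577, 0.0301]
tool_rot: [3.132, 0.171, -0.017]
ft_force: [0.6, 0.1, -0.4]
grip_width: 0.302
grip_force: 25.0
```

Call:
jog_arm:
  rows: "0 0 0 0 0 0 0.9; 0 0 0 0 0 0 0.2; 0 0 0 0 0 0 0.2; 0 0 0 0 0 0 0.2; 0 0 -5 0 0 0 0.2"

```text
time: 29.42
position: [0.474, -0.0561, 0.0818]
tool_rot: [3.134, 0.174, -0.017]
ft_force: [0.2, 1.5, 1.9]
grip_width: 0.401
grip_force: 0.0
```

Call:
jog_arm:
  rows: "0 0 -5 0 0 0 -0.3; 0 0 -1 0 0 0 -0.3; 0 0 0 0 0 0 -0.3"

```text
time: 29.8
position: [0.4771, -0.0553, 0.1436]
tool_rot: [-3.134, -0.175, 0.004]
ft_force: [0.4, -0.2, -0.6]
grip_width: 0.619
grip_force: 0.0
```

```bash
python3 - <<'E'
from h import *
head(); d=grab('top'); e=grab('scene')
a=cv2.resize(d['img'][120:280,200:420],(550,400),interpolation=cv2.INTER_CUBIC);b=cv2.resize(e['img'][160:320,190:310+30],(250*16//10//1,400)[:2],interpolation=cv2.INTER_CUBIC)[:, :250*16//10]
cv2.imwrite('pics/m4.png',cv2.resize(np.hstack([a,b]),None,fx=.84,fy=.84))
E
```

```text
pos [ 0.4771 -0.0553  0.1436] head 6.4 gw 0.619 q [-1.13 -0.02  1.2   1.99  0.02  1.16 -1.4 ]
```

View pics/m4.png

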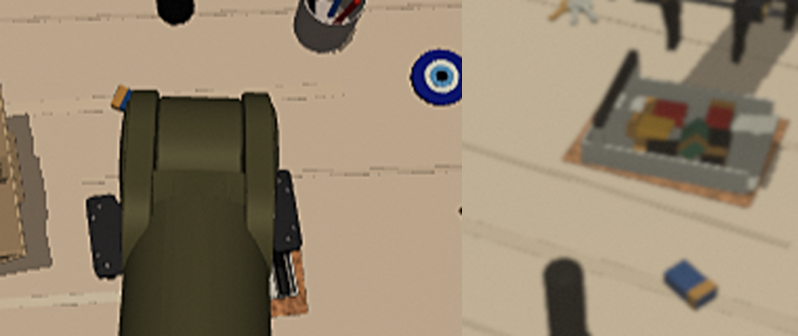

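Green is in the tray. Blue is partly behind the arm from above, but the scene view shows it still at (292,296). Moving over blue and checking with the wrist camera.

Call:
jog_arm:
  rows: "0 0 0 0 0 -0.146 -0.3; 0 0 0 0 0 -0.146 -0.3; 0 0 0 0 0 -0.146 -0.3; 0 0 0 0 0 -0.146 -0.3; 0 0 0 0 0 -0.146 -0.3"

```text
time: 30.52
position: [0.4755, -0.0565, 0.1416]
tool_rot: [-2.864, -1.288, 0.011]
ft_force: [0.4, 0.4, -0.2]
grip_width: 0.646
grip_force: 0.0
```

Call:
jog_arm:
  rows: "0 0 0 0 0 -0.146 -0.3; 0 0 0 0 0 -0.146 -0.3; 3.4 3.5 0 0 0 0 -0.3; 3.4 3.5 0 0 0 0 -0.3; 3.4 3.5 0 0 0 0 -0.3"

```text
time: 31.15
position: [0.6102, -0.0097, 0.1403]
tool_rot: [-2.649, -1.682, 0.013]
ft_force: [0.8, -0.3, 1.4]
grip_width: 0.648
grip_force: 0.0
```

Call:
jog_arm:
  rows: "3.4 3.5 0 0 0 0 -0.3; 0 0 0 0 0 0 -0.3; 0 0 0 0 0 0 -0.3"

```text
time: 31.52
position: [0.6545, 0.0042, 0.141]
tool_rot: [-2.651, -1.68, 0.014]
ft_force: [-0.7, -0.2, 0.1]
grip_width: 0.646
grip_force: 0.0
```

```bash
python3 - <<'E'
from h import *
head(); d=grab('wrist')
h=cv2.cvtColor(d['img'],cv2.COLOR_BGR2HSV); m=cv2.inRange(h,(105,100,50),(125,255,255)); m[240:]=0
n,l,st,ce=cv2.connectedComponentsWithStats(m)
for s,c in zip(st[1:],ce[1:]):
    if s[4]>150: print(s[4],c,onz(d,*c,.0175)[:2])
print(proj(d,(.6593,.0075,.0175)))
plan([((.6593,.0075,.002),65,-.3)])
E
```

```text
pos [0.6545 0.0042 0.141 ] head 64.7 gw 0.646 q [-0.78  0.57  1.02  1.56 -0.49  1.3  -0.13]
308 [285.23051948 212.74350649] [ 0.65602151 -0.00386423]
(np.float64(282.94488411908884), np.float64(198.57630769693495))
0.19 0.13 4.66 02 01 02 -0.3 ; 0.18 0.12 4.66 02 01 02 -0.3 ; 0.18 0.11 4.66 02 01 02 -0.3
--
```

Call:
jog_arm:
  rows: "0.4 0.4 4 0 0 0 -0.3; 0 0 5 0 0 0 -0.3; 0 0 4.9 0 0 0 -0.3; 0 0 0 0 0 0 0.9; 0 0 0 0 0 0 0.9"

```text
time: 32.2
position: [0.6599, 0.0072, 0.0049]
tool_rot: [-2.65, -1.681, 0.006]
ft_force: [-0.1, -0.2, 0.3]
grip_width: 0.503
grip_force: 0.0
```

Call:
jog_arm:
  rows: "0 0 0 0 0 0 0.9; 0 0 0 0 0 0 0.9; 0 0 0 0 0 0 0.9; 0 0 0 0 0 0 0.9; 0 0 0 0 0 0 0.9"

```text
time: 32.83
position: [0.6606, 0.0077, 0.0048]
tool_rot: [-2.65, -1.682, 0.006]
ft_force: [-2.3, 0.5, 6.9]
grip_width: 0.3
grip_force: 25.0
```

Call:
jog_arm:
  rows: "0 0 -3 0 0 0 0.9; 0 0 -5 0 0 0 0.9; 0 0 -5 0 0 0 0.9; 0 0 0 0 0 0 0.9; 0 0 0 0 0 0 0.9"

```text
time: 33.45
position: [0.6608, 0.0079, 0.1334]
tool_rot: [-2.649, -1.682, 0.007]
ft_force: [-0.3, -0.1, -0.9]
grip_width: 0.301
grip_force: 25.0
```

```bash
python3 - <<'E'
from h import *
head(); p=ctrl.get_state()['position'];t=tray(-.018,0); print(t)
plan([(p,6.5,.9),((t[0],t[1],.13),6.5,.9)])
d=grab('top'); cv2.imwrite('pics/t5.png',cv2.resize(d['img'][200:285,250:350],(700,595),interpolation=cv2.INTER_CUBIC))
E
```

```text
pos [0.6608 0.0079 0.1334] head 64.8 gw 0.301 q [-0.77  0.58  1.01  1.56 -0.51  1.29 -0.13]
[ 0.47203766 -0.10728429  0.006     ]
0 0 0 01 01 0.145 0.9 ; 0 0 0 01 01 0.145 0.9 ; 0 0 0 01 01 0.145 0.9 ; 0 0 0 01 01 0.145 0.9 ; 0 0 0 01 01 0.145 0.9
0 0 0 01 01 0.145 0.9 ; 0 0 0 01 01 0.145 0.9
--
-4.01 1.86 0.07 0 0 0 0.9 ; -4.01 1.86 0.07 0 0 0 0.9 ; -4.01 1.86 0.07 0 0 0 0.9 ; -4.01 1.86 0.07 0 0 0 0.9 ; -4.01 1.86 0.07 0 0 0 0.9
--
```

View pics/t5.png

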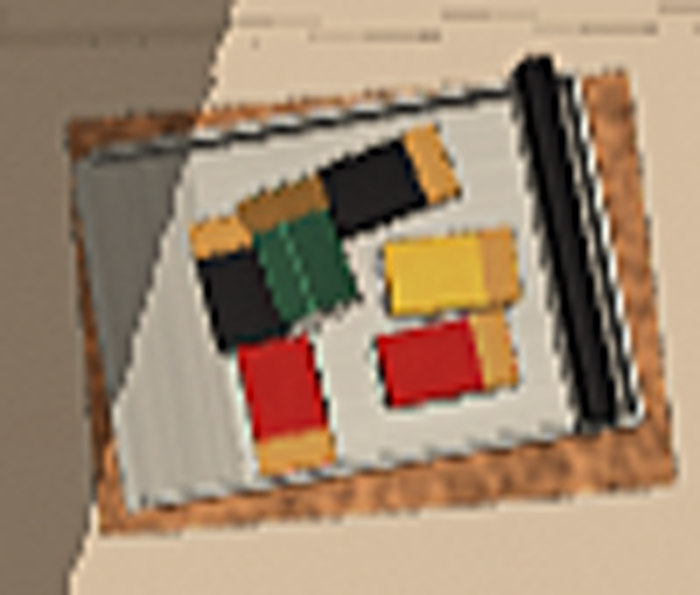

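This is a clear view of the tray. It hasn't moved: the bar is at crop (565,240) and the lip corners at (85,155) and (128,505). Six blocks are inside, with green lying flat or leaning on the black pair. Blue goes on top of yellow and red.

Call:
jog_arm:
  rows: "0 0 0 0 0 0.145 0.9; 0 0 0 0 0 0.145 0.9; 0 0 0 0 0 0.145 0.9; 0 0 0 0 0 0.145 0.9; 0 0 0 0 0 0.145 0.9"

```text
time: 34.12
position: [0.6602, 0.0078, 0.1321]
tool_rot: [-3.077, -0.626, 0.012]
ft_force: [-0.2, -0.1, -0.8]
grip_width: 0.308
grip_force: 25.0
```

Call:
jog_arm:
  rows: "0 0 0 0 0 0.145 0.9; 0 0 0 0 0 0.145 0.9; -4.3 1.7 0 0 0 0 0.9; -4.3 1.8 0 0 0 0 0.9; -4.3 1.7 0 0 0 0 0.9"

```text
time: 34.75
position: [0.5369, -0.0598, 0.1329]
tool_rot: [3.135, 0.183, -0.013]
ft_force: [-0.4, -0.4, 0.7]
grip_width: 0.302
grip_force: 25.0
```

Call:
jog_arm:
  rows: "-4.3 1.8 0 0 0 0 0.9; -4.4 1.7 0 0 0 0 0.9; 0 0 0 0 0 0 0.9; 0 0 5 0 0 0 0.9; 0 0 3 0 0 0 0.9"

```text
time: 35.38
position: [0.4569, -0.1019, 0.0529]
tool_rot: [-3.135, -0.184, 0.011]
ft_force: [-0.2, 0.7, -0.4]
grip_width: 0.296
grip_force: 25.0
```

Call:
jog_arm:
  rows: "0 0 1.8 0 0 0 0.9; 0 0 0 0 0 0 0.9; 0 0 0 0 0 0 0.3; 0 0 0 0 0 0 0.3; 0 0 0 0 0 0 0.3"

```text
time: 36.0
position: [0.4582, -0.1028, 0.038]
tool_rot: [-3.135, -0.183, 0.006]
ft_force: [0.2, 0.1, 0.9]
grip_width: 0.348
grip_force: 0.0
```

Call:
jog_arm:
  rows: "0 0 -5 0 0 0 0.3; 0 0 -5 0 0 0 -0.3; 0 0 -3 0 0 0 -0.3; 0 0 0 0 0 0 -0.3"

```text
time: 36.5
position: [0.4603, -0.1028, 0.1697]
tool_rot: [-3.132, -0.183, -0.001]
ft_force: [-0.1, -0.2, -0.1]
grip_width: 0.596
grip_force: 0.0
```

```bash
python3 - <<'E'
from h import *
head(); d=grab('wrist'); e=grab('scene')
a=d['img']; b=cv2.resize(e['img'][160:270,220:350],(400,338))
cv2.imwrite('pics/m6.png',np.hstack([cv2.resize(a,(400,300)),b[:300]]))
p=ctrl.get_state()['position']
for g in [(.4775,-.155)]: plan([(p,6.5,-.3),((g[0],g[1],p[2]),6.5,-.3)])
E
```

```text
pos [ 0.4603 -0.1028  0.1697] head 6.7 gw 0.596 q [-1.05 -0.15  1.15  1.98  0.14  1.23 -1.4 ]
0 0 0 03 05 03 -0.3
--
0.67 2.70 0 0 0 0 -0.3 ; 0.67 2.70 0 0 0 0 -0.3
--
```

View pics/m6.png

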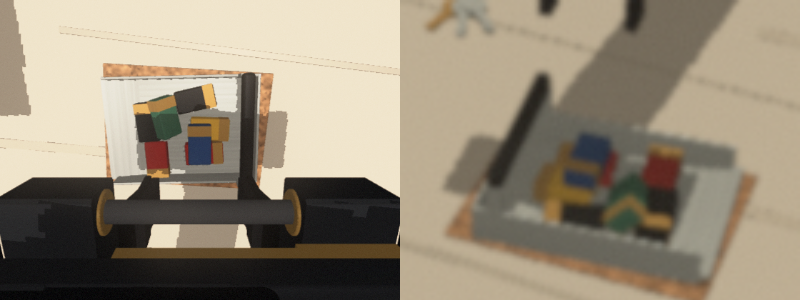

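All seven blocks are in the tray. The bar's ends are at about (347,105) and (343,252) in the full wrist frame. I'll refine its pose from this near view.

```bash
python3 - <<'E'
from h import *
head(); d=grab('wrist')
g=d['img'].max(2); m=((g<60)*255).astype(np.uint8); m[:, :310]=0; m[:,385:]=0; m[:95]=0; m[240:]=0
m=cv2.morphologyEx(m,cv2.MORPH_OPEN,np.ones((5,5)))
ys,xs=np.nonzero(m); rows=[(v,xs[ys==v].min(),xs[ys==v].max()) for v in range(100,240,10) if (ys==v).any()]
print([tuple(map(int,r)) for r in rows], ys.min())
pts=np.array([onz(d,(a+b)/2,v,.073)[:2] for v,a,b in rows if b-a<35]); print(pts)
c=pts.mean(0); u=np.linalg.svd(pts-c)[2][0]; print('bar dir',np.degrees(np.arctan2(u[1],u[0]))%180)
print('far end', onz(d,347,ys.min(),.073))
print('lip corners', onz(d,147,113,.014),[onz(d,*q,.014)[:2] for q in [(158,252)]])
E
```

```text
pos [ 0.458  -0.1028  0.1671] head 6.7 gw 0.632 q [-1.05 -0.15  1.15  1.98  0.14  1.23 -1.4 ]
[(150, 339, 356), (160, 339, 356), (170, 338, 356), (180, 338, 355), (190, 338, 355), (200, 338, 355), (210, 337, 354), (220, 337, 354), (230, 337, 354)] 131
[[ 0.50927345 -0.1446382 ]
 [ 0.50248677 -0.14577942]
 [ 0.49556201 -0.1465901 ]
 [ 0.48853733 -0.14741248]
 [ 0.48145214 -0.14859872]
 [ 0.47426328 -0.14980232]
 [ 0.46688396 -0.15030949]
 [ 0.45948013 -0.15154367]
 [ 0.45196554 -0.15279631]]
bar dir 7.91448975883165
far end [ 0.52186799 -0.14217621  0.073     ]
lip corners [0.51537402 0.0135743  0.014     ] [array([0.39330572, 0.00062386])]
```

Call:
jog_arm:
  rows: "0 0 0 0 0 -0.015 0.3; 1.2 4.9 0 0 0 0 0.3; 0 0 0 0 0 0 0.3; 0 0 0 0 0 0 0.3; 0 0 0 0 0 0 0.3"

```text
time: 37.28
position: [0.4758, -0.1501, 0.1671]
tool_rot: [-3.133, -0.204, 0.009]
ft_force: [-0.1, -0.9, 0.2]
grip_width: 0.352
grip_force: 0.0
```

Call:
jog_arm:
  rows: "0 0 5 0 0 0 0.3; 0 0 4 0 0 0 0.3; 0 0 3.1 0 0 0 0.3; 0 0 0 0 0 0 0.3"

```text
time: 37.78
position: [0.4738, -0.1493, 0.0451]
tool_rot: [-3.133, -0.205, 0.014]
ft_force: [0.8, 0.4, 0.5]
grip_width: 0.349
grip_force: 0.0
```

Call:
jog_arm:
  rows: "0 0 0 0 0 0 0.95; 0 0 0 0 0 0 0.95; 0 0 0 0 0 0 0.95; 0 0 0 0 0 0 0.95; 0 0 0 0 0 0 0.95"
  force: 58

```text
time: 38.4
position: [0.4771, -0.1502, 0.0476]
tool_rot: [-3.134, -0.206, 0.005]
ft_force: [-1.6, 0.9, 8.2]
grip_width: 0.132
grip_force: 58.0
```

Call:
jog_arm:
  rows: "0 0 0 0 0 0 0.95; 0 0 0 0 0 0 0.95"

```text
time: 38.65
position: [0.4771, -0.1502, 0.0476]
tool_rot: [-3.134, -0.206, 0.005]
ft_force: [-1.5, 0.5, 7.2]
grip_width: 0.133
grip_force: 58.0
```

```bash
python3 - <<'E'
from h import *
head(); print(ctrl.get_state()['grip_force'],ctrl.get_state()['ft_force'])
E
```

```text
pos [ 0.4771 -0.1502  0.0476] head 7.5 gw 0.133 q [-0.75  0.32  1.13  2.04 -0.34  1.   -0.88]
57.99927558749914 [-1.46222426  0.48977338  7.24281762]
```

The bar is gripped at a width of 11.6 mm, close to the 12 mm bar. Next: lift gently with the lip slightly up, then plan the approach to the hopper.

Call:
jog_arm:
  rows: "0 0 -0.5 0 0 0 0.95; 0 0 -1 0.02 0 0 0.95; 0 0 -2 0.03 0 0 0.95; 0 0 -3 0.03 0 0 0.95; 0 0 -3 0.03 0 0 0.95"

```text
time: 39.28
position: [0.4763, -0.1548, 0.142]
tool_rot: [-3.023, -0.198, 0.02]
ft_force: [0.4, 0.7, -6.1]
grip_width: 0.131
grip_force: 58.3
```

Call:
jog_arm:
  rows: "0 0 -3 0 0 0 0.95; 0 0 -3 0 0 0 0.95; 0 0 -2 0 0 0 0.95; 0 0 -1 0 0 0 0.95; 0 0 0 0 0 0 0.95"

```text
time: 39.9
position: [0.4787, -0.1643, 0.2306]
tool_rot: [-3.025, -0.198, 0.019]
ft_force: [-0.2, 0.0, -6.5]
grip_width: 0.133
grip_force: 58.3
```

```bash
cat >> h.py <<'E'
B=np.array([[np.cos(np.radians(97.8)),-np.sin(np.radians(97.8)),0],[np.sin(np.radians(97.8)),np.cos(np.radians(97.8)),0],[0,0,1]])
F=np.array([.5415,.2075,0])
def pour(phi,s,z):
    """tool pose for tray tilted phi (lip down), lip s in front of the box front at height z"""
    Rt=B@R.from_rotvec([0,phi,0]).as_matrix()
    lip=F-s*B[:,0]+[0,0,z]
    tcp=lip+Rt@np.array([-.1635,0,.051-.0175])
    Rtool=np.c_[-Rt[:,1],-Rt[:,0],-Rt[:,2]]   # tool x=-tray y, tool y=-tray x
    return tcp,Rtool
E
python3 - <<'E'
from h import *
head(); s=ctrl.get_state(); print(s['grip_force'],s['ft_force'],s['tool_rot'])
w=[]
for phi,ss,z in [(-.11,.15,.21),(-.11,.04,.185),(.05,.035,.18),(.2,.035,.175),(.35,.035,.172),(.5,.035,.17),(.65,.035,.165),(.8,.03,.16),(.95,.03,.16),(1.05,.03,.155)]:
    t,Q=pour(phi,ss,z); w.append((t,Q,.95)); print(phi,t.round(3))
plan(w,step=4,ang=.16)
grab('scene','s7.png')
E
```

```text
pos [ 0.4787 -0.1643  0.2306] head 7.5 gw 0.133 q [-0.76  0.08  1.18  1.78 -0.17  1.4  -0.99]
58.25699527747929 [-0.20827308  0.04738607 -6.4879335 ] [-3.02450761 -0.19819388  0.01865894]
-0.11 [ 0.584 -0.106  0.225]
-0.11 [0.569 0.003 0.2  ]
0.05 [0.568 0.013 0.222]
0.2 [0.567 0.021 0.24 ]
0.35 [0.566 0.032 0.26 ]
0.5 [0.564 0.047 0.278]
0.65 [0.561 0.064 0.291]
0.8 [0.558 0.089 0.301]
0.95 [0.555 0.111 0.312]
1.05 [0.553 0.126 0.313]
2.81 -1.08 0.24 0 01 01 0.95 ; 2.81 -1.08 0.24 0 01 01 0.95 ; 2.81 -1.08 0.24 0 01 01 0.95 ; 2.81 -1.07 0.25 0 01 01 0.95
--
0 -3.55 1.23 0 0 0 0.95 ; 0 -3.55 1.23 0 0 0 0.95 ; 0 -3.55 1.23 0 0 0 0.95
--
0 -1.18 -2.01 -0.160 0 0 0.95
--
0 -0.71 -1.91 -0.150 0 0 0.95
--
0 -0.74 -2.11 -0.150 0 0 0.95
--
0 -0.75 -2.22 -0.150 0 0 0.95
--
0 -0.92 -1.97 -0.150 0 0 0.95
--
0 -1.38 -2.31 -0.150 0 0 0.95
--
0 -0.68 -2.41 -0.150 0 0 0.95
--
0 -0.82 -1.32 -0.100 0 0 0.95
--
```

View pics/s7.png

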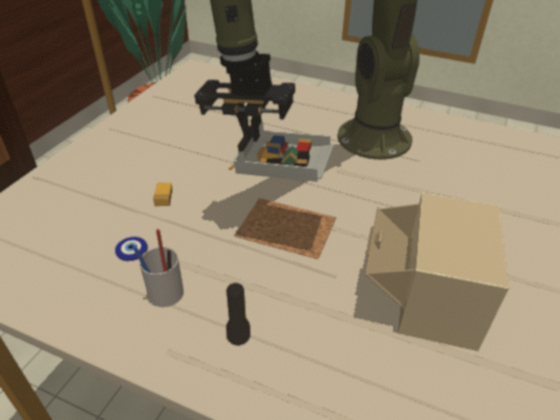

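The tray is lifted level with all seven blocks in it, and the mat is clear. The hopper is open on the right. Moving to the mouth.

Call:
jog_arm:
  rows: "1.5 -0.6 0.1 0 0 0 0.95; 2.5 -1 0.2 0 0 0 0.95; 3 -1.1 0.3 0 0 0 0.95; 2.7 -1 0.2 0 0 0 0.95; 1.5 -0.6 0.2 0 0 0 0.95"

```text
time: 40.58
position: [0.5844, -0.1045, 0.2228]
tool_rot: [-3.025, -0.201, 0.024]
ft_force: [-1.3, 0.6, -5.9]
grip_width: 0.128
grip_force: 58.3
```

Call:
jog_arm:
  rows: "0 -1.5 0.5 0 0 0 0.95; 0 -3 1 0 0 0 0.95; 0 -3 1 0 0 0 0.95; 0 -2 0.7 0 0 0 0.95; 0 -1.1 0.4 0 0 0 0.95"

```text
time: 41.2
position: [0.568, 0.0039, 0.2002]
tool_rot: [-3.023, -0.2, 0.022]
ft_force: [0.2, -0.1, -6.2]
grip_width: 0.129
grip_force: 58.3
```

```bash
python3 - <<'E'
from h import *
head(); s=ctrl.get_state(); print(s['grip_force'],s['ft_force'])
d=grab('top'); e=grab('scene')
a=cv2.resize(d['img'][130:280,80:330],(480,288)); b=cv2.resize(e['img'][150:350,240:520],(403,288))[:, :]
cv2.imwrite('pics/m8.png',cv2.resize(np.hstack([a,b]),(800,261)))
w=[]
for phi,ss,z in [(-.11,.04,.185),(.05,.035,.18)]:
    t,Q=pour(phi,ss,z); w.append((t,Q,.95)); print(t)
plan(w)
E
```

```text
pos [0.568  0.0039 0.2002] head 7.6 gw 0.129 q [-0.89  0.29  1.08  1.7  -0.37  1.36 -1.17]
58.28079650178552 [ 0.20126367 -0.12103103 -6.24407789]
[0.56948311 0.0032183  0.20034878]
[0.56818458 0.01269781 0.22162973]
0.08 0.07 -0.01 03 06 04 0.95
--
0 -1.18 -2.01 -0.160 0 0 0.95
--
```

View pics/m8.png

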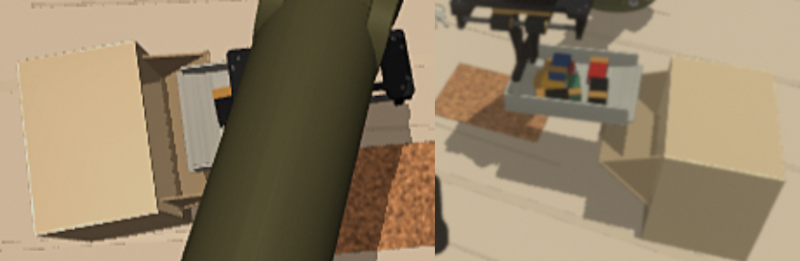

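The lip is over the mouth but about 1 cm too far toward +x, so I'll correct by -1 cm while pouring.

Call:
jog_arm:
  rows: "-0.5 -0.6 -1 -0.08 0 0 0.95; -0.5 -0.6 -1 -0.08 0 0 0.95; 0 -0.35 -0.95 -0.075 0 0 0.95; 0 -0.35 -0.95 -0.075 0 0 0.95; 0 -0.4 -1 -0.075 0 0 0.95"

```text
time: 41.92
position: [0.5563, 0.0245, 0.2496]
tool_rot: [2.861, 0.184, 0.018]
ft_force: [-0.4, -0.6, -5.5]
grip_width: 0.131
grip_force: 58.1
```

Call:
jog_arm:
  rows: "0 -0.4 -1.1 -0.075 0 0 0.95; 0 -0.4 -1.1 -0.075 0 0 0.95; 0 -0.4 -1.1 -0.075 0 0 0.95; 0 0 0 0 0 0 0.95; 0 0 0 0 0 0 0.95"

```text
time: 42.55
position: [0.5537, 0.0464, 0.2758]
tool_rot: [2.639, 0.171, 0.036]
ft_force: [0.0, -1.2, -6.1]
grip_width: 0.132
grip_force: 58.2
```

Call:
jog_arm:
  rows: "0 -0.4 -1 -0.075 0 0 0.95; 0 -0.5 -1 -0.075 0 0 0.95; 0 -0.7 -1.1 -0.075 0 0 0.95; 0 -0.7 -1.2 -0.075 0 0 0.95; 0 0 0 0 0 0 0.95"

```text
time: 43.18
position: [0.5486, 0.0926, 0.2966]
tool_rot: [2.339, 0.159, 0.059]
ft_force: [0.1, 0.3, -2.1]
grip_width: 0.126
grip_force: 58.0
```

```bash
python3 - <<'E'
from h import *
head(); s=ctrl.get_state(); print(s['grip_force'],s['ft_force'])
t,Q=pour(.8,.03,.16); print(t,s['position'], R.from_matrix(rot(s['tool_rot']).T@Q).as_rotvec())
e=grab('scene'); h=cv2.cvtColor(e['img'],cv2.COLOR_BGR2HSV)
for n,a,b in [('red',(0,150,80),(6,255,255)),('blue',(105,120,50),(125,255,255)),('green',(65,80,30),(90,255,255)),('yel',(15,160,120),(28,255,255))]:
    m=cv2.inRange(h,a,b)[150:340,230:540]; print(n,m.sum()//255, np.argwhere(m).mean(0)+[150,230] if m.any() else '')
E
```

```text
pos [0.5486 0.0926 0.2966] head 7.6 gw 0.126 q [-1.49  0.48  1.13  1.6   0.34  1.54 -1.84]
57.99322145059705 [ 0.10321967  0.31892744 -2.11532182]
[0.5577696  0.08872903 0.3006274 ] [0.54861156 0.09259876 0.29664045] [-0.00209395  0.00606715  0.00188055]
red 95 [227.42105263 412.15789474]
blue 0 
green 0 
yel 3 [253.66666667 414.33333333]
```

The force fell to about 2.1 N, which is roughly the empty tray. One red block is still visible near (412,227), so I'll tilt further and wait.

Call:
jog_arm:
  rows: "0 -0.3 -1.2 -0.075 0 0 0.95; 0 -0.3 -1.2 -0.075 0 0 0.95; 0 -0.4 -0.7 -0.05 0 0 0.95; 0 -0.4 -0.7 -0.05 0 0 0.95; 0 0 0 0 0 0 0.95"

```text
time: 43.85
position: [0.5438, 0.1282, 0.3101]
tool_rot: [2.091, 0.14, 0.074]
ft_force: [-0.2, 0.1, -3.3]
grip_width: 0.13
grip_force: 58.0
```

Call:
jog_arm:
  rows: "0 0 0 0 0 0 0.95; 0 0 0 0 0 0 0.95; 0 0 0 0 0 0 0.95; 0 0 0 0 0 0 0.95; 0 0 0 0 0 0 0.95"

```text
time: 44.48
position: [0.5434, 0.1287, 0.3102]
tool_rot: [2.089, 0.14, 0.074]
ft_force: [0.3, -0.5, -2.9]
grip_width: 0.13
grip_force: 58.0
```

```bash
python3 - <<'E'
from h import *
head(); s=ctrl.get_state(); print(s['grip_force'],s['ft_force'])
d=grab('top'); e=grab('scene')
a=cv2.resize(d['img'][130:280,80:280],(400,300)); b=cv2.resize(e['img'][180:330,340:540],(400,300))
cv2.imwrite('pics/m9.png',np.hstack([a,b]))
E
```

```text
pos [0.5434 0.1287 0.3102] head 7.5 gw 0.130 q [-1.52  0.66  1.1   1.54  0.41  1.62 -1.89]
57.99528770148754 [ 0.31975888 -0.47815193 -2.92886215]
```

View pics/m9.png

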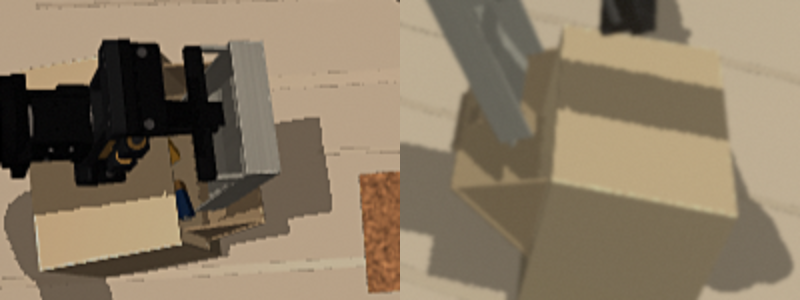

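The tray is empty and tipped, and nothing lies outside the box. Yellow at (175,150) and blue at (185,200) sit in the hopper throat. That is my last picture, so from here I'll check with masks. Now backing the tray out.

```bash
python3 - <<'E'
from h import *
w=[]
for phi,ss,z in [(.9,.05,.19),(.45,.08,.21),(0,.12,.22)]:
    t,Q=pour(phi,ss,z); t[0]-=.01; w.append((t,Q,.95))
w+=[((.4771,-.1502,.22),down(7.5),.95),((.4771,-.1502,.049),down(7.5),.95)]
plan(w,step=4.5,ang=.16)
E
```

```text
-0.05 2.39 1.27 0.074 04 01 0.95 ; -0.05 2.48 1.09 0.074 04 01 0.95
--
0 1.09 2.85 0.150 0 0 0.95 ; 0 1.50 2.66 0.150 0 0 0.95 ; 0 1.88 2.40 0.150 0 0 0.95
--
0 1.29 2.76 0.150 0 0 0.95 ; 0 1.69 2.54 0.150 0 0 0.95 ; 0 2.05 2.26 0.150 0 0 0.95
--
-3.41 2.12 1.12 0 0 02 0.95 ; -3.41 2.12 1.12 0 0 02 0.95 ; -3.41 2.13 1.12 0 0 02 0.95
--
0 0 4.27 0 0 0 0.95 ; 0 0 4.27 0 0 0 0.95 ; 0 0 4.27 0 0 0 0.95 ; 0 0 4.27 0 0 0 0.95
--
```

Call:
jog_arm:
  rows: "0 2.4 1.3 0.07 0 0 0.95; 0 2.5 1.1 0.08 0 0 0.95; 0 1.1 2.8 0.15 0 0 0.95; 0 1.5 2.7 0.15 0 0 0.95; 0 1.9 2.4 0.15 0 0 0.95"

```text
time: 45.2
position: [0.5608, -0.0051, 0.3117]
tool_rot: [2.692, 0.178, 0.034]
ft_force: [1.0, -0.3, -2.1]
grip_width: 0.13
grip_force: 58.0
```

Call:
jog_arm:
  rows: "0 1.3 2.8 0.15 0 0 0.95; 0 1.7 2.5 0.15 0 0 0.95; 0 2 2.3 0.15 0 0 0.95; -3.4 2.1 0 0 0 0 0.95; -3.4 2.1 0 0 0 0 0.95"

```text
time: 45.82
position: [0.5056, -0.1293, 0.2527]
tool_rot: [3.131, 0.196, -0.015]
ft_force: [-0.1, 0.3, -1.4]
grip_width: 0.133
grip_force: 58.0
```

Call:
jog_arm:
  rows: "-3.4 2.1 0 0 0 0 0.95; 0 0 0 0 0 0 0.95; 0 0 0 0 0 0 0.95"

```text
time: 46.2
position: [0.4768, -0.1499, 0.2538]
tool_rot: [-3.133, -0.205, 0.008]
ft_force: [0.2, 0.3, -3.3]
grip_width: 0.13
grip_force: 58.0
```

```bash
python3 - <<'E'
from h import *
head(); s=ctrl.get_state(); print(s['grip_force'],s['ft_force'],s['tool_rot'])
plan([((.4771,-.1502,.12),down(7.5),.95),((.4771,-.1502,.049),down(7.5),.95)])
d=grab('top'); e=grab('scene')
def col(d,n,roi):
    h=cv2.cvtColor(d['img'],cv2.COLOR_BGR2HSV); y0,y1,x0,x1=roi
    for k,a,b in [('red',(0,150,60),(8,255,255)),('blue',(100,110,40),(125,255,255)),('green',(60,60,25),(95,255,255)),('yel',(14,150,100),(30,255,255)),('black',(0,0,0),(180,255,28))]:
        m=cv2.inRange(h,a,b)[y0:y1,x0:x1]; k_,l,st,ce=cv2.connectedComponentsWithStats(m)
        for q,c in zip(st[1:],ce[1:]):
            if q[4]>4: print(n,k,int(q[4]),(c+[x0,y0]).round())
col(d,'top',(140,280,80,235)); col(e,'scene',(190,350,350,520))
E
```

```text
pos [ 0.4768 -0.1499  0.2538] head 7.5 gw 0.130 q [-0.96 -0.11  1.16  1.79  0.1   1.4  -1.26]
58.03589651361108 [ 0.24945757  0.27406546 -3.25806903] [-3.13338422 -0.20532194  0.00793797]
0.03 0.02 4.46 01 02 0 0.95 ; 0.02 0.02 4.46 01 02 0 0.95 ; 0.02 0.02 4.46 01 02 0 0.95
--
0 0 3.55 0 0 0 0.95 ; 0 0 3.55 0 0 0 0.95
--
top blue 58 [171. 232.]
top yel 21 [166. 207.]
top black 21 [174. 231.]
```

Call:
jog_arm:
  rows: "0 0 4.5 0 0 0 0.95; 0 0 5 0 0 0 0.95; 0 0 5 0 0 0 0.95; 0 0 3 0 0 0 0.95; 0 0 1.5 0 0 0 0.95"

```text
time: 46.92
position: [0.4749, -0.1495, 0.0616]
tool_rot: [3.133, 0.207, -0.016]
ft_force: [-0.6, 0.5, -3.2]
grip_width: 0.129
grip_force: 58.0
```

Call:
jog_arm:
  rows: "0 0 0.8 0 0 0 0.95; 0 0 0.5 0 0 0 0.95; 0 0 0.3 0 0 0 0.95; 0 0 0 0 0 0 0.95"

```text
time: 47.42
position: [0.4763, -0.1495, 0.0483]
tool_rot: [-3.134, -0.206, 0.006]
ft_force: [1.2, -0.4, -3.4]
grip_width: 0.131
grip_force: 58.0
```

```bash
python3 - <<'E'
from h import *
head(); s=ctrl.get_state(); print(s['ft_force'],s['tool_rot'])
E
```

```text
pos [ 0.4763 -0.1495  0.0483] head 7.5 gw 0.131 q [-0.73  0.3   1.11  2.04 -0.32  0.99 -0.9 ]
[ 1.20476815 -0.42824457 -3.3990523 ] [-3.1336968  -0.20572907  0.00643694]
```

Call:
jog_arm:
  rows: "0 0 0.1 0 0 0 0.95; 0 0 0.1 0 0 0 0.95; 0 0 0 0 0 0 0.95"

```text
time: 47.8
position: [0.4764, -0.1496, 0.0476]
tool_rot: [-3.132, -0.205, 0.008]
ft_force: [-5.7, 2.5, 13.8]
grip_width: 0.128
grip_force: 58.0
```

Call:
jog_arm:
  rows: "0 0 0.1 0 0 0 0.95; 0 0 0 0 0 0 0.95; 0 0 0 0 0 0 0.95"

```text
time: 48.18
position: [0.4764, -0.1496, 0.0476]
tool_rot: [-3.131, -0.205, 0.008]
ft_force: [-9.5, 3.5, 24.0]
grip_width: 0.133
grip_force: 58.0
```

Call:
jog_arm:
  rows: "0 0 0 0 0 0 0.3; 0 0 0 0 0 0 0.3; 0 0 0 0 0 0 0.3; 0 0 0 0 0 0 0.3; 0 0 0 0 0 0 0.3"

```text
time: 48.8
position: [0.4758, -0.1496, 0.0447]
tool_rot: [-3.134, -0.206, 0.009]
ft_force: [0.5, 0.4, 0.4]
grip_width: 0.348
grip_force: 0.0
```

Call:
jog_arm:
  rows: "0 0 -2 0 0 0 0.3; 0 0 -4 0 0 0 0.3; 0 0 -5 0 0 0 0.3; 0 0 -5 0 0 0 0.3; 0 0 -5 0 0 0 0.3"

```text
time: 49.42
position: [0.4766, -0.1498, 0.2563]
tool_rot: [-3.133, -0.205, 0.008]
ft_force: [1.0, 0.1, 0.1]
grip_width: 0.349
grip_force: 0.0
```

```bash
cat >> h.py <<'E'
def col(d,n,roi,mn=4,z=None):
    h=cv2.cvtColor(d['img'],cv2.COLOR_BGR2HSV); y0,y1,x0,x1=roi
    for k,a,b in [('red',(0,150,60),(8,255,255)),('blue',(100,110,40),(125,255,255)),('green',(60,60,25),(95,255,255)),('yel',(14,150,100),(30,255,255)),('black',(0,0,0),(180,255,28))]:
        m=cv2.inRange(h,a,b)[y0:y1,x0:x1]; k_,l,st,ce=cv2.connectedComponentsWithStats(m)
        for q,c in zip(st[1:],ce[1:]):
            if q[4]>mn: print(n,k,int(q[4]),(c+[x0,y0]).round(), onz(d,*(c+[x0,y0]),z).round(3) if z is not None else '')
E
python3 - <<'E'
from h import *
head(); print(ctrl.get_state()['ft_force'])
d=grab('wrist'); col(d,'wrist',(0,240,0,560),40,.03)
e=grab('scene'); col(e,'scene',(140,350,120,520),12,.02)
d=grab('top'); col(d,'top',(140,280,80,235))
E
```

```text
pos [ 0.4766 -0.1498  0.2563] head 7.5 gw 0.349 q [-0.96 -0.11  1.15  1.79  0.1   1.4  -1.26]
[0.95890904 0.09924256 0.14391533]
wrist blue 1593 [518.  22.] [ 0.66  -0.357  0.03 ]
wrist blue 282 [525.   8.] [ 0.672 -0.36   0.03 ]
wrist yel 2237 [516. 188.] [ 0.503 -0.403  0.03 ]
wrist black 105 [526.   4.] [ 0.676 -0.36   0.03 ]
scene red 56 [161. 252.] [ 0.675 -0.293  0.02 ]
scene blue 251 [135. 251.] [ 0.698 -0.347  0.02 ]
scene yel 161 [163. 189.] [ 0.488 -0.415  0.02 ]
scene yel 99 [162. 201.] [ 0.528 -0.393  0.02 ]
top blue 58 [171. 232.] 
top yel 21 [166. 207.] 
top black 21 [174. 231.]
```

The tray stands empty on its mat and nothing has strayed. The remaining blue and red hits are the nazar and a pen, and the large yellow is the decoy. Next I'll rotate the tool, close the fingers and go in front of the flap.

Call:
jog_arm:
  rows: "0 0 0 0 0 -0.158 1; 0 0 0 0 0 -0.158 1; 0 0 0 0 0 -0.158 1; 0 0 0 0 0 -0.158 1; 0 0 0 0 0 -0.158 1"

```text
time: 50.2
position: [0.476, -0.1496, 0.2532]
tool_rot: [-2.808, -1.401, 0.011]
ft_force: [-0.8, -1.2, 0.2]
grip_width: 0.007
grip_force: 0.0
```

Call:
jog_arm:
  rows: "0 0 0 0 0 -0.158 1; 0 0 0 0 0 -0.158 1; 0 0 0 0 0 -0.158 1; 0 0 0 0 0 -0.158 1; 0 0 0 0 0 -0.158 1"

```text
time: 50.82
position: [0.476, -0.1496, 0.2532]
tool_rot: [-2.051, -2.372, 0.008]
ft_force: [0.2, 0.7, -0.1]
grip_width: 0.004
grip_force: 0.0
```

```bash
cat >> h.py <<'E'
def push(th,extra=0):
    c,s=np.cos(th),np.sin(th); st=-.002+.11*s+.011*c+.0105+extra; z=.06+.106*c-.011*s-.014
    return F-st*B[:,0]+[-.005,0,z]
E
python3 - <<'E'
from h import *
head()
w=[(push(.85,.045)+[0,0,.1],97.8,1),(push(.85,.045),97.8,1),(push(.85),97.8,1),(push(.6),97.8,1),(push(.4),97.8,1),(push(.25),97.8,1),(push(.12),97.8,1),(push(0),97.8,1),(push(0,-.005),97.8,1)]
plan(w,step=5)
d=grab('top'); col(d,'top',(140,280,80,235))
E
```

```text
pos [ 0.476  -0.1496  0.2532] head 98.3 gw 0.004 q [-1.04 -0.13  1.22  1.8   0.13  1.4   0.3 ]
4.02 2.21 0.90 02 0 02 1 ; 4.03 2.20 0.90 02 0 02 1 ; 4.03 2.19 0.90 02 0 02 1 ; 4.04 2.19 0.91 02 0 02 1 ; 4.04 2.18 0.91 02 0 02 1
--
0 0 5.00 0 0 0 1 ; 0 0 5.00 0 0 0 1
--
4.50 0 0 0 0 0 1
--
1.87 0 -1.96 0 0 0 1
--
1.82 0 -1.21 0 0 0 1
--
1.51 0 -0.66 0 0 0 1
--
1.38 0 -0.39 0 0 0 1
--
1.31 0 -0.21 0 0 0 1
--
0.50 0 0 0 0 0 1
--
top blue 58 [171. 232.] 
top yel 20 [166. 207.] 
top black 21 [174. 231.]
```

Call:
jog_arm:
  rows: "4 2.2 0.9 0 0 0 1; 4 2.2 0.9 0 0 0 1; 4 2.2 0.9 0 0 0 1; 4 2.2 0.9 0 0 0 1; 4.1 2.2 0.9 0 0 0 1"

```text
time: 51.5
position: [0.5573, 0.0658, 0.2076]
tool_rot: [-2.061, -2.365, 0.008]
ft_force: [1.1, -1.1, 0.4]
grip_width: 0.008
grip_force: 0.0
```

Call:
jog_arm:
  rows: "0 0 5 0 0 0 1; 0 0 5 0 0 0 1; 1.5 0 0 0 0 0 1; 1.5 0 0 0 0 0 1; 1.5 0 0 0 0 0 1"

```text
time: 52.12
position: [0.5519, 0.1113, 0.1114]
tool_rot: [-2.058, -2.37, -0.0]
ft_force: [0.1, 0.1, -0.3]
grip_width: 0.006
grip_force: 0.0
```

Call:
jog_arm:
  rows: "0.9 0 -1 0 0 0 1; 0.9 0 -1 0 0 0 1; 0.9 0 -0.6 0 0 0 1; 0.9 0 -0.6 0 0 0 1"

```text
time: 52.62
position: [0.5464, 0.1449, 0.1426]
tool_rot: [-2.059, -2.368, 0.003]
ft_force: [0.4, -1.2, 1.2]
grip_width: 0.004
grip_force: 1.0
```

```bash
python3 - <<'E'
from h import *
head(); print(ctrl.get_state()['ft_force'], push(.4))
d=grab('top'); col(d,'top',(140,280,80,235))
E
```

```text
pos [0.5464 0.1449 0.1426] head 98.0 gw 0.004 q [-1.2   0.32  1.06  1.79 -0.3   1.21  0.09]
[ 0.41396606 -1.16168506  1.22575563] [0.54484212 0.14660102 0.13934886]
top blue 58 [170. 232.] 
top black 77 [108. 154.] 
top black 3437 [185. 199.] 
top black 7 [195. 150.] 
top black 5 [209. 213.] 
top black 5 [210. 220.] 
top black 8 [172. 227.]
```

Call:
jog_arm:
  rows: "0.8 0 -0.4 0 0 0 1; 0.7 0 -0.3 0 0 0 1; 0.7 0 -0.2 0 0 0 1; 0.5 0 -0.1 0 0 0 1; 0 0 0 0 0 0 1"

```text
time: 53.3
position: [0.5419, 0.1725, 0.1514]
tool_rot: [-2.056, -2.369, 0.005]
ft_force: [-0.4, -1.1, -0.2]
grip_width: 0.005
grip_force: 0.3
```

```bash
python3 - <<'E'
from h import *
head(); print(ctrl.get_state()['ft_force'], push(.15),push(0))
d=grab('top'); col(d,'top',(140,280,80,235))
E
```

```text
pos [0.5419 0.1725 0.1514] head 98.1 gw 0.005 q [-1.24  0.32  1.05  1.78 -0.3   1.22  0.04]
[-0.41967426 -1.1269769  -0.20546945] [0.54136061 0.17201669 0.14916591] [0.53914645 0.18818042 0.152     ]
top black 93 [ 83. 156.] 
top black 4095 [166. 198.] 
top black 5 [185. 165.] 
top black 8 [195. 220.]
```

Call:
jog_arm:
  rows: "0.5 0 0 0 0 0 1; 0.4 0 0 0 0 0 1; 0.3 0 0 0 0 0 1; 0 0 0 0 0 0 1"

```text
time: 53.85
position: [0.5406, 0.1825, 0.1518]
tool_rot: [-2.059, -2.368, 0.007]
ft_force: [-0.4, -4.8, 3.3]
grip_width: 0.007
grip_force: 2.1
```

Call:
jog_arm:
  rows: "0.3 0 0 0 0 0 1; 0.2 0 0 0 0 0 1; 0 0 0 0 0 0 1"

```text
time: 54.22
position: [0.5393, 0.1902, 0.1513]
tool_rot: [-2.055, -2.369, 0.004]
ft_force: [-0.7, -0.6, -0.0]
grip_width: 0.007
grip_force: 0.0
```

Call:
jog_arm:
  rows: "0.2 0 0 0 0 0 1; 0.2 0 0 0 0 0 1; 0 0 0 0 0 0 1"

```text
time: 54.6
position: [0.5392, 0.1919, 0.1515]
tool_rot: [-2.058, -2.368, 0.006]
ft_force: [-0.7, -2.1, 0.1]
grip_width: 0.006
grip_force: 1.1
```

The force rose to 5 N and then dropped, which looks like the catch snapping over. I'll press a little more to confirm the stop, then back off and check.

Call:
jog_arm:
  rows: "0.2 0 0 0 0 0 1; 0.1 0 0 0 0 0 1; 0 0 0 0 0 0 1"

```text
time: 54.98
position: [0.5391, 0.192, 0.1515]
tool_rot: [-2.062, -2.368, 0.01]
ft_force: [0.6, -6.5, 0.5]
grip_width: 0.005
grip_force: 3.7
```

Call:
jog_arm:
  rows: "-1 0 0 0 0 0 1; -4 0 0 0 0 0 1; -5 0 0 0 0 0 1; -1 0 -5 0 0 0 1; 0 0 -5 0 0 0 1"

```text
time: 55.6
position: [0.5545, 0.0852, 0.2526]
tool_rot: [-2.06, -2.364, 0.004]
ft_force: [-0.4, 0.6, 0.2]
grip_width: 0.003
grip_force: 0.0
```

Call:
jog_arm:
  rows: "-5 0 -3 0 0 0 1; -5 0 0 0 0 0 1; -5 0 0 0 0 0 1; -5 0 0 0 0 0 1; 0 0 0 0 0 0 1"

```text
time: 56.22
position: [0.582, -0.1173, 0.2817]
tool_rot: [-2.07, -2.36, 0.006]
ft_force: [0.2, -0.3, -0.4]
grip_width: 0.007
grip_force: 0.0
```

```bash
python3 - <<'E'
from h import *
head()
d=grab('top'); e=grab('scene')
a=cv2.imread('pics/top0.png'); b=cv2.imread('pics/scene0.png')
def diff(x,y,n,roi):
    m=(cv2.absdiff(x,y).max(2)>45).astype(np.uint8); m=cv2.morphologyEx(m,cv2.MORPH_OPEN,np.ones((3,3)))
    k,l,st,ce=cv2.connectedComponentsWithStats(m)
    for q in st[1:]:
        if q[4]>25: print(n,q)
diff(a,d['img'],'top',0); diff(b,e['img'],'scene',0)
# flap pull lip at shut / open as seen from the scene camera
for th in(0,.85):
    c,s=np.cos(th),np.sin(th); p=F-(-.002+.106*s+.011*c)*B[:,0]+[0,0,.06+.106*c-.011*s]; print(th,proj(e,p),proj(d,p))
g=cv2.cvtColor(e['img'],cv2.COLOR_BGR2HSV); print(g[235:285:5,370:420:5,2])
col(d,'top',(100,290,230,400),4,.02)
E
```

```text
pos [ 0.582  -0.1173  0.2817] head 97.5 gw 0.007 q [-0.76  0.32  1.15  1.53 -0.29  1.48  0.53]
top [    0    18   406   382 40193]
top [321  63  11   3  33]
top [ 168  159   57   94 2862]
top [164 185   9  35 150]
top [373 216  21  13 261]
top [182 219   6  25  86]
top [377 255  22  14 258]
top [147 401  63  19 593]
scene [ 208    0   76  152 6923]
scene [416   0  20  43 248]
scene [ 400  153  160  103 2920]
scene [ 296  157   97   49 1847]
scene [210 182  21  15 222]
scene [192 204  22  16 253]
scene [ 354  205   64  120 4227]
scene [272 207  17  12 130]
scene [259 212  50  19 387]
scene [275 228  14   8  77]
scene [186 237  24  16 285]
scene [ 215  236   54   48 1209]
scene [224 266  11   9  87]
scene [221 280  10   7  58]
scene [280 284  24  24 357]
0 (np.float64(409.5093444051881), np.float64(228.92681842574828)) (np.float64(171.83912284702672), np.float64(204.87389470405975))
0.85 (np.float64(366.5676982040179), np.float64(237.81923038400222)) (np.float64(210.31336276803322), np.float64(203.15055384203532))
[[185 186 185 185 186 184 186 184 159 166]
 [172 176 179 183 184 185 184
[... 231 characters left out ...]
184 185 185 185 185 185 127  72  77 128]
 [186 185 187 185 186 156 115  76  79 116]
 [186 185 186 185 186 124 116  69  80 119]]
top blue 47 [398. 156.] [ 0.682 -0.339  0.02 ]
top black 306 [281. 113.] [ 0.809 -0.043  0.02 ]
top black 13 [386. 104.] [ 0.824 -0.318  0.02 ]
top black 6 [368. 144.] [ 0.718 -0.263  0.02 ]
top black 13 [362. 157.] [ 0.682 -0.248  0.02 ]
top black 12 [356. 176.] [ 0.633 -0.227  0.02 ]
top black 37 [357. 197.] [ 0.578 -0.227  0.02 ]
top black 13 [344. 210.] [ 0.547 -0.192  0.02 ]
top black 67 [334. 252.] [ 0.442 -0.162  0.02 ]
top black 13 [326. 259.] [ 0.426 -0.143  0.02 ]
top black 8 [320. 276.] [ 0.385 -0.126  0.02 ]
top black 7 [316. 287.] [ 0.359 -0.115  0.02 ]
```

The flap has stayed shut: the open-flap area now shows bare wood, and the hard stop held at 6.5 N. The tray is empty and the bystanders show no change. Handing in.

```bash
python3 -c "
from h import *
print(ticket.close_job())"
```

```text
the job is handed in; nothing more can be done
None
```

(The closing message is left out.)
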